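# Shut down and lock out the leaf-pressing iron

### The arm

A 6-joint arm with a two-finger parallel gripper is mounted at the origin on the work surface. World frame = base frame: x ahead of the robot, y to its left, z up, the work surface at z = 0. Lengths are in m, angles in rad, forces in N, time in s.
With the tool pointing down it reaches from about 0.375 to 0.9 m from the base axis. Payload 3.1 kg.
Tool frame: the origin (TCP) lies at the very end of the fingers, on their centre line; the grasp point (between the pads) lies 19 mm behind it (tcp_to_grasp is the distance from the TCP to the grasp point, in m); z points along the fingers, y is the direction in which the jaws open and shut (so a half turn about z gives the same grasp; the last joint's range is limited). The gripper opens to 85 mm and grips with 20 to 120 N. Pads are 22 mm wide; open, the fingers measure 114 mm over their backs; the gripper's body (76 mm by 85 mm) begins 54 mm behind the grasp point. The pads swing forward as they close: fully open they stand 13 mm farther back than shut.
Start: joints at [-1.284, 0.527, 1.433, -0, 1.181, -0.178], TCP at [0.281, -0.558, 0.231] pointing down, gripper open.
Joint ranges: [-3.08, 3.08], [-0.75, 2.2], [0.22, 2.44], [-1.43, 4.57], [0, 2.65], [-2.85, 2.85]. Speed limits (rad/s): [2.79, 2.79, 3.14, 3.14, 3.14, 3.14].

### API

Orientations are given as a unit quaternion [x, y, z, w].
In Python, from station import sense, snapshot, camera_info, sign_off, tcp_to_grasp gives the robot as it stands.
- The arm moves only by the shell command python3 -m inch 'ROWS' [FORCE]. ROWS is JSON, a list of rows, each a list of 3 entries, a list of its own where there are three numbers: the closure, from -1 (fully open) to 1 (shut), so that 0 is half open, then the shift along the tool's x, y, z normalised to -1 to 1, where 1 is 10 cm, then the turn, a rotation vector about the tool's x, y, z normalised to -1 to 1, where 1 is 360 degrees. In form: [[jaw, [dx, dy, dz], [ax, ay, az]], ...]. A call has 1 to 20 rows; each row is the pose to reach, as a shift and turn from the pose commanded when the call began, along the tool's axes at that moment, turning the shorter way round; what a row does not reach only later rows make up. A row lasts 1/10 s, in which the tool goes at most 50 mm and 8.59 degrees, less where a joint would pass 70% of its speed; a pose out of reach is approached as far as the arm can. A call with a number of a shift or a turn outside -1 to 1 is refused whole. A call with a gripper value outside its range is refused whole. The fingers move at their own pace and stop on an object; FORCE is the grip in N (left out, the last holds). Time passes only in rows, so rows that repeat a pose let the fingers close. It gives the time, the measured TCP pose, the force and the opening at its end, in the units of the state.
- sense(): the state, without advancing time (a new reading comes with each control period).
- snapshot(name): name is "scene" or "top"; returns (picture, depth): 420x560x3 uint8, blue, green, red; 420x560 float32, m along the optical axis (not along the pixel's ray), 0 where there is no reading.
- camera_info(name): a dict with "K" (3x3 intrinsics, pixels), "dist" ([k1, k2, p1, p2, k3] as OpenCV has them; the pictures are not rectified), "origin" and "orientation" of the camera in the world. Camera axes: x right, y down, z forward; pixel columns grow to the right and rows downward; lengths in m; the calibration is good to about 2 mm. A picture is of the moment at which its call begins. camera_info takes no time and is no camera call.
- sign_off(): hands the job in, once; it reports no verdict.
The state is a dict: "t": time; "q": joint angles; "qd": joint speeds; "tau": joint torques, N m; "tcp_pos": TCP position; "tool_rot": TCP orientation; "force": force on the tool from outside, world axes, zero at the start; "ft_torque": the same for the moment, N m; "finger_gap": opening from 0.0 (shut) to 1.0 (fully open).
Only numpy, scipy, OpenCV 4.12 (cv2) and the standard library are available. Lean on these libraries where they do the work, as an engineer would, in place of code of your own. Each camera call takes 0.05 s, during which the arm holds its last target.

### The job

Close down the pressing table, in this order: first lift the cordless iron off its board and park it flat in its black heating dock, nose at the orange end; then flip the red bat switch on the sloping console over to its other (off) side; last, hang the yellow lock-out plate on the console's brass screw: big hole over the head, plate against the panel, then slide it down until the screw is at the closed end of the narrow slot, and leave it hanging straight. Do not tip the iron over, and leave the dishes, the jar and the mug where they stand.

Things in the scene. Friction and masses are not known exactly. Their poses are not given: they have to be found in the camera images.
- iron_handle (a point): Centre of the handle of the teal cordless iron (190 long, 90 wide, pointed nose, 0.6 to 0.9 kg). Black handle bar 24 wide, 22 high, along the iron's length; 92 mm of it is free between its two posts, with 32 mm of clear space under it. The point lies 85 mm above the sole. x points to the nose, z up. The iron stands on a cork-topped wooden board, 18 mm high.
- iron_nose (a point): Tip of the iron's nose, 4 mm above the sole, 100 mm ahead (+x) of the handle's centre.
- dock: Black heating dock, fixed to the table: a tray of 215 x 115 mm inside (227 x 127 outside), rim 22 mm high, inner floor 12 mm above the table. Origin at the centre of its underside; x points along it to the orange end rim, where the iron's nose goes (the grey block is outside the other end), z up. With the iron centred in it the handle's centre is 5 mm from the dock's centre towards the grey end, and 97 mm up.
- switch_pivot (a point): Pivot of the red bat switch, on the face of the console's panel. The panel is a flat aluminium face 222 mm long up its slope and 280 mm wide, tilted 40 degrees from level, facing the robot. x points up the slope, y to the left along the panel, z out of the panel. Panel centre is at x +20 mm, y -85 mm from here. A steel collar of radius 16 mm stands 6 mm out round the pivot.
- toggle (a joint): Red bat switch, 67 mm long from its pivot, 9 to 18 mm thick. 0 = square to the panel; +0.4 rad = on, leaning right (towards panel -y, the red dot, the screw's side); -0.4 rad = off, leaning left (panel +y, the white dot). A spring snaps it to either side of its centre and holds it there; about 2 N at its tip moves it.
- toggle_tip (a point): Tip of the red bat.
- screw (a point): Foot of the brass keyhole screw, on the panel's face; same axes as the switch pivot (x up the slope, y left, z out). Shank 8 mm in diameter; the head, 18 mm in diameter, begins 8 mm above the panel and ends at 12 mm. It lies 80 mm up the slope and 140 mm to the right of the switch pivot, 51 mm below the panel's upper edge.
- plate_fin (a point): Centre of the red grip fin of the yellow lock-out plate (plate 150 long, 110 wide, 5 thick, 0.15 to 0.3 kg, starts flat on the table, fin up). Fin 70 long along the plate, 16 wide, top 46 mm above the plate's underside; this point is 28 mm above the underside. x points up the plate (to its slotted end), y across, z out of its front.
- plate_slot (a point): On the underside of the yellow plate, where the screw's axis lies when the screw is home at the closed end of the narrow slot; 83.5 mm up the plate (+x) from the fin's centre. Same axes as the fin. The narrow slot is 12 wide; the centre of the large hole (28 mm) is 28.5 mm below this point (-x). The plate hangs home when this point is at the screw's foot with the axes the same way.
- dishes: Stack of six pressed-leaf dishes, 136 across, 54 high; leave alone. Origin at its underside.
- jar: Amber jar with green lid, 72 across, 110 high; leave alone. Origin at its underside.
- mug: Blue mug, 76 across, 85 high; leave alone. Origin at its underside.
Mind the look-alikes: they are no part of the job. Of the things that look like the part that bears iron_handle, the smaller one is meant.

How it is judged:
By the outcome, as a careful person would: the job done as asked, in the order asked, and still so for the second after the job is handed in, with the robot touching nothing.
It also fails if it takes over 61 s, if anything falls off the work surface, if the arm or the gripper's body presses on something with over 40 N, if the wrist force passes 120 N, or if a joint passes its speed limit or range.

## Working session

There is one attempt and no reset: what is moved stays moved. The work goes in short steps, Python scripts to look and compute and a shell command to move; the robot and the scene stay as the last step left them, time stands still between calls to the robot, and variables do not carry over. Pictures are saved under pics/ and viewed, and the job is handed in when it is done.

```bash
ls -la; mkdir -p pics; python3 - <<'E'
from station import *
import cv2
print(sense()); print(tcp_to_grasp)
for n in("scene","top"):
    p,d=snapshot(n); cv2.imwrite(f"pics/{n}0.png",p)
    import numpy as np
    np.save(f"{n}0.npy",d); 
    print(n,camera_info(n))
E
```

```text
total 12
drwxr-xr-x  3 agent agent 4096 Dec  7 15:33 .
drwxr-xr-x 23 root  root  4096 Dec  7 15:32 ..
drwxr-xr-x  2 agent agent 4096 Dec  7 15:33 pics
{'t': 0.0, 'q': array([-1.28347348e+00,  5.28470647e-01,  1.43390099e+00,  1.53439679e-05,
        1.18137924e+00, -1.78467329e-01]), 'qd': array([-0.0010139 , -0.00261621,  0.00091912,  0.00093214, -0.00045768,
       -0.00178929]), 'tau': array([ 1.44440164e-04, -4.42353845e+01, -1.78022557e+01, -4.30753869e-05,
        8.50632205e-03, -8.02691034e-06]), 'tcp_pos': array([ 0.28054986, -0.55770175,  0.23033127]), 'tool_rot': array([ 9.73002408e-01,  2.30792437e-01, -5.16206262e-05, -1.07789827e-03]), 'force': array([ 0.50303435, -0.24501913, -0.56370248]), 'ft_torque': array([ 0.02437826, -0.01137141,  0.01032391]), 'finger_gap': 0.9962089947054187}
0.0187
scene {'K': array([[416.78665286,   0.        , 275.60480407],
       [  0.        , 416.78665286, 209.01013259],
       [  0.        ,   0.        ,   1.        ]]), 'dist': array([0.01063182, 0.        , 0.        , 0.        , 0.        ]), 'origin': array([1.39903278, 0.03924909, 0.9128732 ]), 'orientation': array([ 0.63827186,  0.65068106, -0.30186722, -0.27946265])}
top {'K': array([[499.76095583,   0.        , 277.44168634],
       [  0.        , 499.76095583, 201.17311495],
       [  0.        ,   0.        ,   1.        ]]), 'dist': array([0.05592545, 0.        , 0.        , 0.        , 0.        ]), 'origin': array([0.24972212, 0.00268426, 1.55053601]), 'orientation': array([-0.70310714,  0.70635901, -0.06031577,  0.05531097])}
```

View pics/scene0.png

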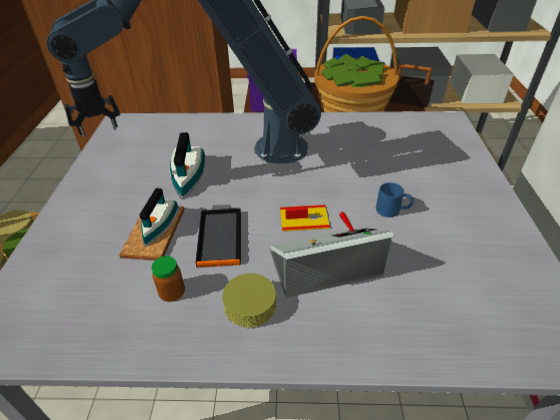

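View pics/top0.png

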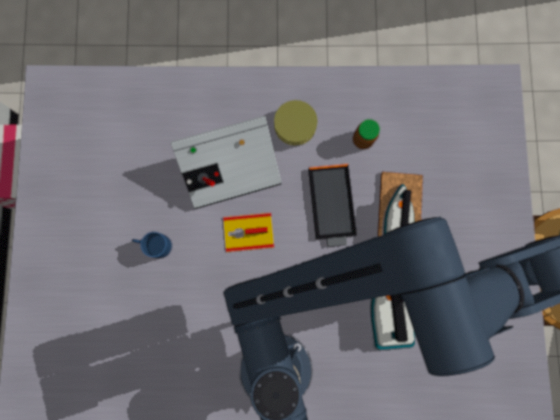

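Look-alike irons: A, on the cork board (scene 157,215; top 403,205), and B, standing on the bare table (scene 187,165; top 395,310). A is the smaller and stands on the board, so A fits. I'll confirm this in an enlarged crop.

```bash
cat > h.py <<'E'
import numpy as np, cv2
from scipy.spatial.transform import Rotation as R
from station import *
def und(n,px):
    c=camera_info(n)
    return cv2.undistortPoints(np.array(px,float).reshape(-1,1,2),c["K"],np.array(c["dist"])).reshape(-1,2)
def ray(n,px):
    c=camera_info(n); u=und(n,px); d=np.c_[u,np.ones(len(u))]
    return np.array(c["origin"]),R.from_quat(c["orientation"]).apply(d)
def onz(n,px,z):
    o,d=ray(n,px); return o+d*((z-o[2])/d[:,2])[:,None]
def tri(p1,p2,n1="scene",n2="top"):
    o1,d1=ray(n1,[p1]);o2,d2=ray(n2,[p2]);d1=d1[0];d2=d2[0]
    s=np.linalg.lstsq(np.c_[d1,-d2],o2-o1,rcond=None)[0]
    a=o1+s[0]*d1;b=o2+s[1]*d2
    return (a+b)/2,np.linalg.norm(a-b)
def proj(n,P):
    c=camera_info(n);r=R.from_quat(c["orientation"]).inv()
    P=r.apply(np.atleast_2d(P)-c["origin"])
    return cv2.projectPoints(P,np.zeros(3),np.zeros(3),c["K"],np.array(c["dist"]))[0].reshape(-1,2)
def cloud(n,d):
    h,w=d.shape;u,v=np.meshgrid(np.arange(w),np.arange(h))
    o,r=ray(n,np.c_[u.ravel(),v.ravel()])
    P=o+r*d.ravel()[:,None];P[d.ravel()==0]=np.nan
    return P.reshape(h,w,3)
def crop(img,x0,y0,x1,y1,f,name):
    cv2.imwrite("pics/"+name,cv2.resize(img[y0:y1,x0:x1],None,fx=f,fy=f,interpolation=cv2.INTER_CUBIC))
def pose(tcp_rot_target,tcp_target):
    """shift and turn numbers from present sensed pose"""
    s=sense(); r=R.from_quat(s["tool_rot"])
    return r.inv().apply(np.array(tcp_target)-s["tcp_pos"])/0.1,(r.inv()*tcp_rot_target).as_rotvec()/(2*np.pi)
E
python3 - <<'E'
from h import *
s=cv2.imread("pics/scene0.png");t=cv2.imread("pics/top0.png")
crop(s,110,120,260,280,5,"c1.png")
crop(t,300,150,440,260,5,"c2.png")
crop(t,160,100,330,260,4,"c3.png")
crop(s,260,170,420,300,5,"c4.png")
E
```

```text
(no output)
```

View pics/c1.png

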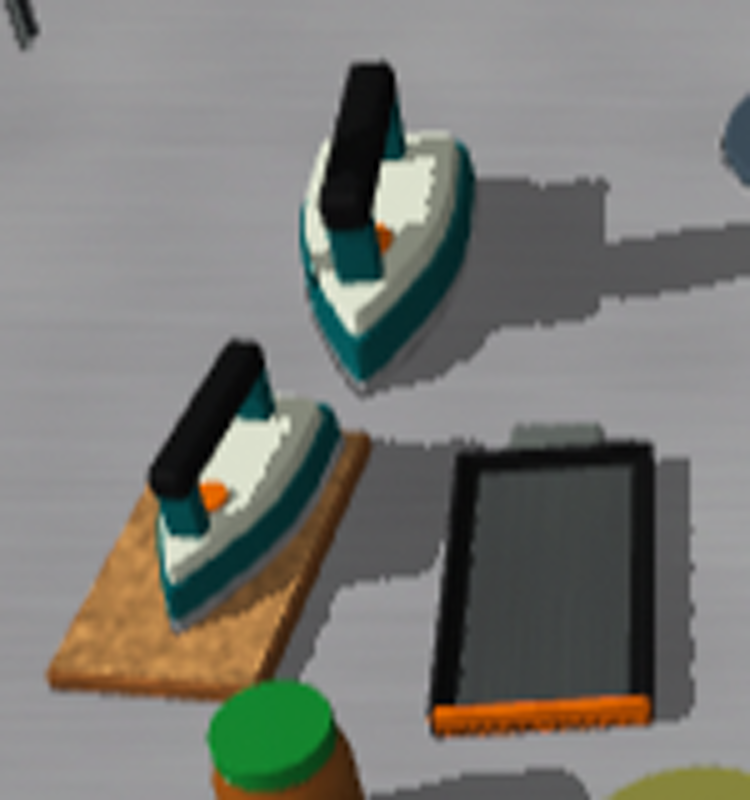

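View pics/c2.png

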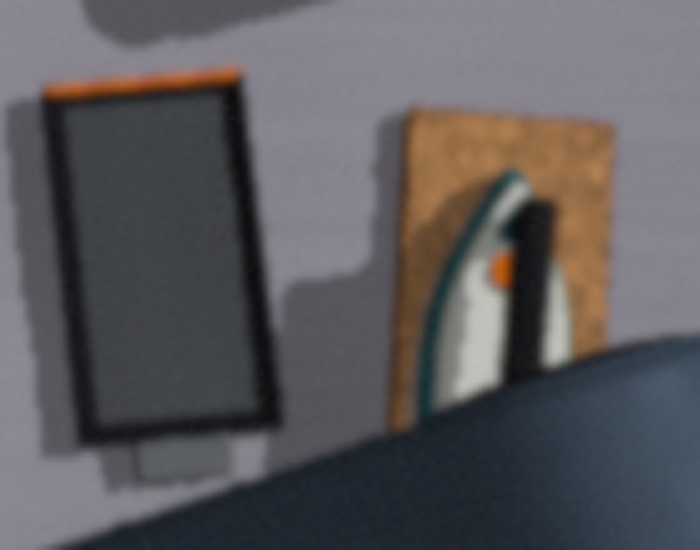

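View pics/c3.png

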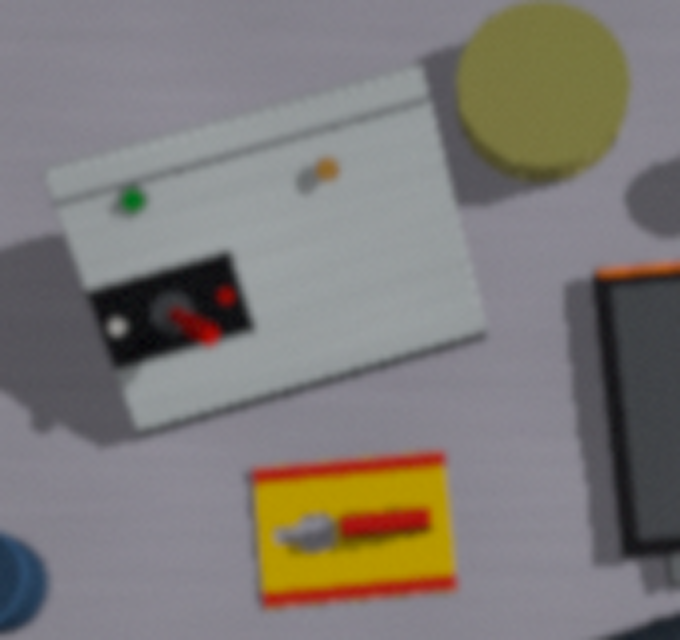

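View pics/c4.png

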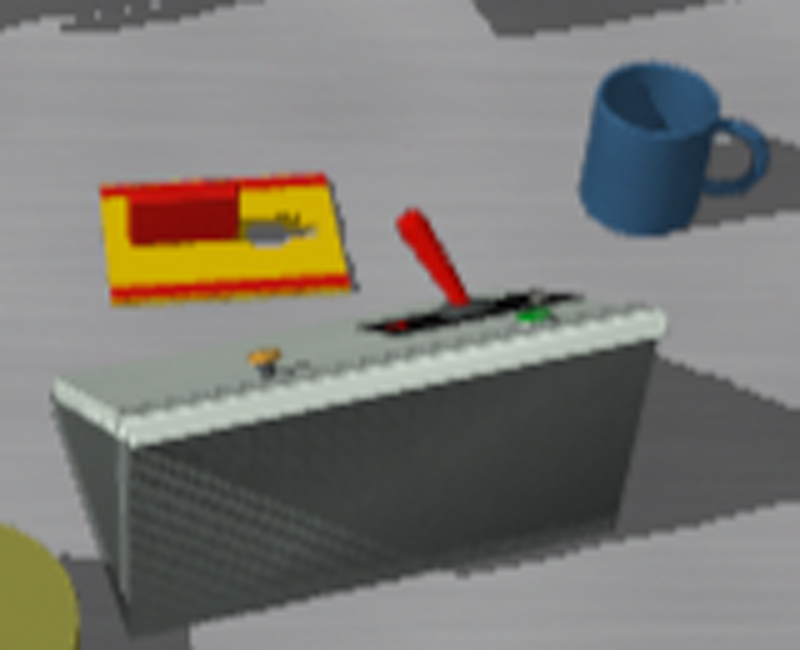

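```bash
python3 - <<'E'
from h import *
np.set_printoptions(precision=4,suppress=True)
I={n:cv2.imread(f"pics/{n}0.png") for n in("scene","top")}
C={n:cloud(n,np.load(f"{n}0.npy")) for n in I}
S=C["scene"];T=C["top"]
def reg(n,x0,y0,x1,y1,f):
    hsv=cv2.cvtColor(I[n],cv2.COLOR_BGR2HSV); m=f(hsv[...,0].astype(int),hsv[...,1],hsv[...,2]).copy()
    k=np.zeros_like(m);k[y0:y1,x0:x1]=1
    return m&(k>0)
# table check
for n,(x,y) in {"scene":(330,340),"top":(330,290)}.items(): pass
print("table top cam z",np.nanmedian(T[130:145,320:340,2]),"scene",np.nanmedian(S[330:345,320:350,2]))
# handle in scene
m=reg("scene",135,180,170,225,lambda h,s,v:v<45)
P=S[m];P=P[P[:,2]>0.09];print("handle scene",len(P),np.nanpercentile(P[:,2],[5,50,95]),P.mean(0))
top=P[P[:,2]>np.nanpercentile(P[:,2],95)-.006];c=top.mean(0);u,s,v=np.linalg.svd(top-c);print(c,v[0],[np.ptp((top-c)@v[i]) for i in range(2)], ((top-c)@v[0]).min(),((top-c)@v[0]).max())
m=reg("top",398,180,416,230,lambda h,s,v:v<45)
P=T[m];P=P[(P[:,2]>0.09)&(P[:,2]<.14)];print("handle top",len(P),P.mean(0),P[:,0].max(),P[:,1].min(),P[:,1].max())
c=P.mean(0);u,s,v=np.linalg.svd(P[:,:2]-c[:2]);print(v[0])
# teal
for n,b in(("scene",(135,180,182,250)),("top",(380,180,420,240))):
    m=reg(n,*b,lambda h,s,v:(h>80)&(h<100)&(s>100));P=C[n][m];print("teal",n,len(P),P[np.nanargmax(P[:,0])], np.argwhere(m)[np.nanargmax(P[:,0])])
# orange rim
for n,b in(("scene",(190,240,250,275)),("top",(305,160,355,175))):
    m=reg(n,*b,lambda h,s,v:(h>5)&(h<20)&(s>180)&(v>120));P=C[n][m];y,x=np.nonzero(m);print("orange",n,len(P),x.min(),x.max(),np.nanmedian(P,0),P[:,1].min(),P[:,1].max())
# dock black rim, top
m=reg("top",300,160,362,245,lambda h,s,v:(v<40)); y,x=np.nonzero(m); print("dock rim",cv2.minAreaRect(np.c_[x,y].astype(np.float32)))
E
```

```text
table top cam z 0.0014604396592852176 scene 0.00014395686139173636
handle scene 304 [0.0984 0.1118 0.1166] [ 0.4683 -0.377   0.1099]
[ 0.4623 -0.3786  0.1137] [ 0.9872 -0.1587 -0.0178] [np.float64(0.12408989024489667), np.float64(0.022546560441276908)] -0.06315512942017903 0.06093476082471763
handle top 202 [ 0.4687 -0.378   0.1143] 0.5153463047320321 -0.3923446849168723 -0.3645075953967306
[-0.992   0.1262]
teal scene 472 [ 0.5534 -0.3856  0.039 ] [241 146]
teal top 35 [ 0.5072 -0.375   0.1112] [194 403]
orange scene 218 197 239 [ 0.6142 -0.166   0.016 ] nan nan
orange top 33 311 346 [ 0.6102 -0.1675  0.0222] -0.2245942556138025 -0.11425847063670201
dock rim ((332.07318115234375, 202.65853881835938), (68.02582550048828, 39.976219177246094), 83.6598129272461)
```

```bash
python3 - <<'E'
from h import *
np.set_printoptions(precision=4,suppress=True)
I={n:cv2.imread(f"pics/{n}0.png") for n in("scene","top")}
C={n:cloud(n,np.load(f"{n}0.npy")) for n in I}
S=C["scene"];T=C["top"]
print("nose",onz("scene",[[145.6,245.6]],.022), "top nose",onz("top",[[403,184.5]],.05))
# dock inner floor: gray region in top & scene, dark gray
for n,b in(("top",(300,160,362,245)),("scene",(190,200,250,275))):
    hsv=cv2.cvtColor(I[n],cv2.COLOR_BGR2HSV);v=hsv[...,2];k=np.zeros(v.shape,bool);k[b[1]:b[3],b[0]:b[2]]=1
    orange=(hsv[...,0]>5)&(hsv[...,0]<20)&(hsv[...,1]>150)
    fill=((v<85)|orange)&k
    fl=((v>50)&(v<85)&k).astype(np.uint8)
    fl=cv2.morphologyEx(fl,cv2.MORPH_OPEN,np.ones((3,3)))
    cnt=max(cv2.findContours(fl,cv2.RETR_EXTERNAL,cv2.CHAIN_APPROX_NONE)[0],key=cv2.contourArea)
    P=onz(n,cnt.reshape(-1,2),.022 if n=="x" else .012)
    r=cv2.minAreaRect((P[:,:2]*1000).astype(np.float32));print(n,"floor rect mm",r, "depth z",np.nanmedian(C[n][fl>0][:,2]))
    rim=((v<42)|orange)&k
    rr=rim.astype(np.uint8); cnt=max(cv2.findContours(rr,cv2.RETR_EXTERNAL,cv2.CHAIN_APPROX_NONE)[0],key=cv2.contourArea)
    P=onz(n,cnt.reshape(-1,2),.022); r=cv2.minAreaRect((P[:,:2]*1000).astype(np.float32));print(n,"rim rect mm",r,"z",np.nanmedian(C[n][(v<42)&k][:,2]))
# panel plane
pts=[]
m=np.zeros(T.shape[:2],bool);m[150:195,225:270]=1
hsv=cv2.cvtColor(I["top"],cv2.COLOR_BGR2HSV)
m&=(hsv[...,1]<40)&(hsv[...,2]>120)
P=T[m];P=P[np.isfinite(P).all(1)]
for _ in range(4):
    c=P.mean(0);n=np.linalg.svd(P-c,full_matrices=False)[2][2];n*=np.sign(n[2]);d=(P-c)@n;P=P[abs(d)<2.5*d.std()+1e-4]
print("panel n",n,"tilt",np.degrees(np.arccos(n[2])),"yaw of upslope",np.arctan2(-n[1],-n[0]),c,d.std(),len(P))
np.save("panel.npy",np.r_[c,n])
m=np.zeros(T.shape[:2],bool);m[125:205,172:282]=1
E
```

```text
nose [[ 0.5559 -0.39    0.022 ]] top nose [[ 0.5476 -0.3924  0.05  ]]
top floor rect mm ((503.75244140625, -177.80792236328125), (201.18191528320312, 99.00841522216797), 4.941098690032959) depth z 0.013166663270541168
top rim rect mm ((503.08502197265625, -176.94137573242188), (223.3515625, 122.91388702392578), 5.319982051849365) z 0.016047182921354763
scene floor rect mm ((500.578125, -179.58360290527344), (196.78855895996094, 97.35161590576172), 5.8524088859558105) depth z 0.011568653635153692
scene rim rect mm ((511.34423828125, -176.991943359375), (240.5832061767578, 126.40643310546875), 5.33786153793335) z 0.01402033296819749
panel n [-0.617  -0.1805  0.766 ] tilt 40.005217505628224 yaw of upslope 0.28465725337310915 [0.5863 0.0857 0.0782] 0.002829639787535631 1850
```

```bash
python3 -m inch '[[-1,[0.3,-0.1,0],[0,0,0.024]],[-1,[0.7,-0.2,0],[0,0,0.047]],[-1,[1,-0.3,0],[0,0,0.07]],[-1,[1,-0.3,0],[0,0,0.095]],[-1,[1,-0.3,0],[0,0,0.095]]]' 40
cat >> h.py <<'E'
def down(yaw): # tool z down, tool x at yaw
    return R.from_matrix(np.array([[np.cos(yaw),np.sin(yaw),0],[np.sin(yaw),-np.cos(yaw),0],[0,0,-1]]))
def show(rot,p):
    s=sense();a,b=pose(rot,p);print("t",round(s["t"],2),"tcp",s["tcp_pos"].round(4),"F",s["force"].round(1),"gap",round(float(s["finger_gap"]),3),"q",s["q"].round(2),"\nshift",a.round(3),"turn",b.round(4))
E
python3 -c "
from h import *
show(down(-.13),[.459,-.377,.2])"
```

```text
t: 0.6
tcp_pos: [0.3573, -0.4855, 0.2309]
tool_rot: [0.998, -0.065, -0.0, -0.0]
force: [0.7, -1.5, 0.0]
finger_gap: 1.003
t 0.6 tcp [ 0.3573 -0.4855  0.2309] F [ 0.7 -1.5  0. ] gap 1.003 q [-1.12  0.5   1.49 -0.    1.15  0.58] 
shift [ 0.869 -1.207  0.31 ] turn [-0.0001  0.0001  0.0001]
```

```bash
python3 -m inch '[[-1,[0.3,-0.4,0],[0,0,0]],[-1,[0.6,-0.8,0],[0,0,0]],[-1,[0.87,-1,0],[0,0,0]],[-1,[0.87,-1,0],[0,0,0]]]'
python3 - <<'E'
from h import *
show(down(-.13),[.459,-.377,.2])
p,d=snapshot("scene");cv2.imwrite("pics/s1.png",p);crop(p,90,80,250,270,3,"s1c.png")
p,d=snapshot("top");cv2.imwrite("pics/t1.png",p)
E
```

```text
t: 1.0
tcp_pos: [0.4586, -0.3969, 0.2311]
tool_rot: [0.998, -0.062, 0.001, -0.0]
force: [-0.6, -0.5, -0.7]
finger_gap: 0.998
t 1.0 tcp [ 0.4586 -0.3969  0.2311] F [-0.6 -0.5 -0.7] gap 0.998 q [-0.9   0.5   1.48  0.    1.16  0.8 ] 
shift [-0.021 -0.197  0.312] turn [-0.0001 -0.0002  0.0009]
```

View pics/s1c.png

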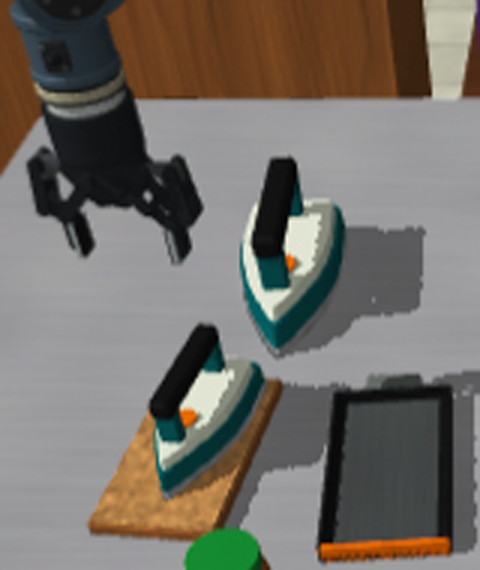

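View pics/t1.png

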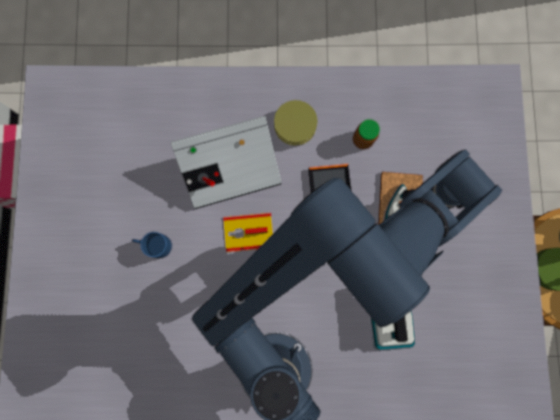

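```bash
python3 -c "
from h import *
print(proj('scene',[[.4586,-.3969,.231],[.459,-.377,.114],[.52,-.386,.114],[.398,-.369,.114]]))"
```

```text
[[135.2896723  168.87254453]
 [151.42021424 200.77695017]
 [142.98192617 214.46800054]
 [158.94144438 188.04874734]]
```

```bash
python3 -m inch '[[-1,[0,-0.2,0.2],[0,0,-0.001]],[-1,[0,-0.2,0.5],[0,0,-0.001]],[-1,[0,-0.2,0.8],[0,0,-0.001]],[-1,[0,-0.2,0.95],[0,0,-0.001]],[-1,[0,-0.2,0.95],[0,0,-0.001]]]'
python3 - <<'E'
from h import *
show(down(-.125),[.459,-.377,.084])
p,d=snapshot("scene");crop(p,90,120,210,260,4,"s2c.png")
E
```

```text
t: 1.6
tcp_pos: [0.4559, -0.379, 0.1337]
tool_rot: [0.998, -0.063, -0.002, -0.002]
force: [-0.7, -0.3, 0.8]
finger_gap: 1.001
t 1.6 tcp [ 0.4559 -0.379   0.1337] F [-0.7 -0.3  0.8] gap 1.001 q [-0.88  0.61  1.6  -0.    0.94  0.82] 
shift [ 0.031 -0.022  0.497] turn [-0.0006  0.0008 -0.0002]
```

View pics/s2c.png

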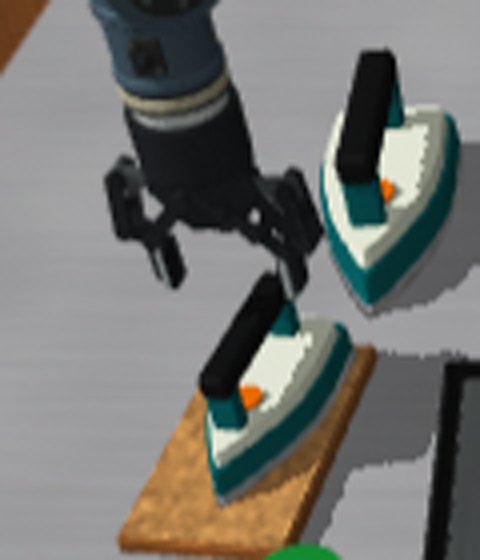

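```bash
python3 -m inch '[[-1,[0.05,-0.02,0.2],[0,0,0]],[-1,[0.05,-0.02,0.4],[0,0,0]],[-1,[0.05,-0.02,0.5],[0,0,0]],[-1,[0.05,-0.02,0.5],[0,0,0]],[0.2,[0.05,-0.02,0.5],[0,0,0]],[0.6,[0.05,-0.02,0.5],[0,0,0]],[1,[0.05,-0.02,0.5],[0,0,0]],[1,[0.05,-0.02,0.5],[0,0,0]],[1,[0.05,-0.02,0.5],[0,0,0]],[1,[0.05,-0.02,0.5],[0,0,0]]]' 60
python3 - <<'E'
from h import *
show(down(-.125),[.461,-.377,.184])
p,d=snapshot("scene");crop(p,90,120,210,260,4,"s3c.png")
E
```

```text
t: 2.65
tcp_pos: [0.4648, -0.3796, 0.0874]
tool_rot: [0.998, -0.062, 0.001, 0.002]
force: [1.0, -4.3, 3.5]
finger_gap: 0.265
t 2.65 tcp [ 0.4648 -0.3796  0.0874] F [ 1.  -4.3  3.5] gap 0.265 q [-0.87  0.68  1.61 -0.    0.84  0.83] 
shift [-0.038 -0.018 -0.967] turn [ 0.0006 -0.0005  0.0001]
```

View pics/s3c.png

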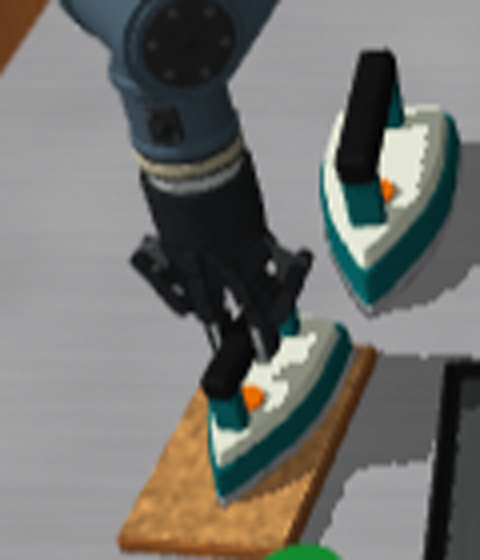

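```bash
python3 -m inch '[[1,[0,0,-0.05],[0,0,0]],[1,[0,0,-0.2],[0,0,0]],[1,[0,0,-0.4],[0,0,0]],[1,[0,0,-0.55],[0,0,0]],[1,[0,0,-0.6],[0,0,0]],[1,[0,0,-0.6],[0,0,0]]]' 80
python3 - <<'E'
from h import *
show(down(.093),[.498,-.1775,.147])
p,d=snapshot("scene");cv2.imwrite("pics/s4.png",p);crop(p,90,100,250,280,4,"s4c.png")
E
```

```text
t: 3.3
tcp_pos: [0.4631, -0.3763, 0.1456]
tool_rot: [0.998, -0.062, -0.001, -0.001]
force: [-0.0, -0.2, -7.5]
finger_gap: 0.264
t 3.3 tcp [ 0.4631 -0.3763  0.1456] F [-0.  -0.2 -7.5] gap 0.264 q [-0.87  0.6   1.58  0.    0.96  0.83] 
shift [ 0.099 -2.016 -0.009] turn [-0.0004  0.0003 -0.0347]
```

View pics/s4c.png

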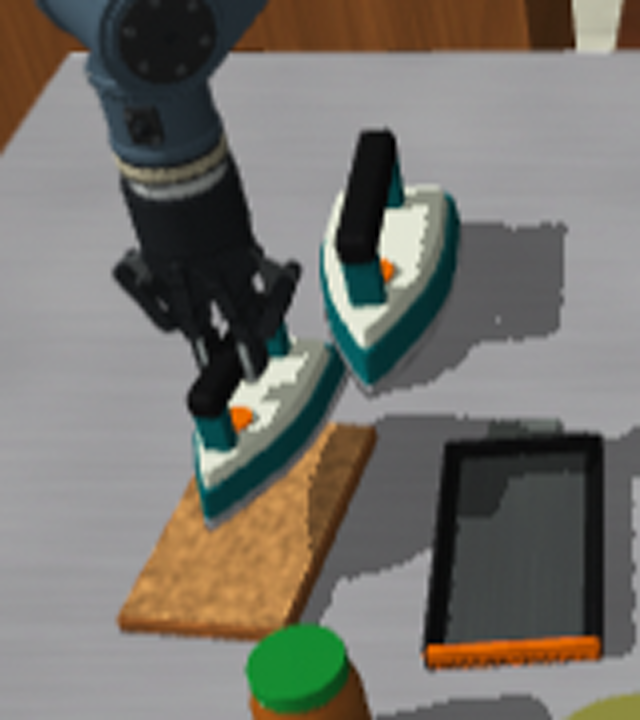

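```bash
python3 - <<'E'
from h import *
I=cv2.imread("pics/scene0.png");S=cloud("scene",np.load("scene0.npy"))
for n,b in(("B",(165,130,206,200)),("jar",(150,255,190,302))):
    P=S[b[1]:b[3],b[0]:b[2]].reshape(-1,3);P=P[P[:,2]>.008]
    for z in(.01,.05,.08,.11):
        Q=P[(P[:,2]>z)&(P[:,2]<z+.03)]
        if len(Q):print(n,z,Q.min(0).round(3),Q.max(0).round(3))
E
```

```text
B 0.01 [ 0.058 -0.398  0.01 ] [ 0.317 -0.283  0.04 ]
B 0.05 [ 0.072 -0.4    0.05 ] [ 0.298 -0.29   0.079]
B 0.08 [ 0.093 -0.35   0.08 ] [ 0.268 -0.321  0.109]
B 0.11 [ 0.091 -0.362  0.11 ] [ 0.273 -0.319  0.14 ]
jar 0.01 [ 0.583 -0.369  0.01 ] [ 0.744 -0.247  0.04 ]
jar 0.05 [ 0.686 -0.317  0.051] [ 0.744 -0.247  0.08 ]
jar 0.08 [ 0.677 -0.313  0.08 ] [ 0.741 -0.249  0.11 ]
jar 0.11 [ 0.679 -0.314  0.11 ] [ 0.738 -0.253  0.114]
```

```bash
python3 -c "
from h import *
print(onz('scene',[[142.5,231.2]],.08))"
python3 -m inch '[[1,[0,-0.15,0],[0,0,-0.006]],[1,[0,-0.4,0],[0,0,-0.012]],[1,[0.02,-0.65,0],[0,0,-0.02]],[1,[0.04,-0.85,0],[0,0,-0.03]],[1,[0.05,-1,0],[0,0,-0.035]],[1,[0.05,-1,0],[0,0,-0.035]]]'
python3 -c "
from h import *
show(down(.093),[.498,-.1775,.146])"
```

```text
[[ 0.55408998 -0.38615381  0.08      ]]
t: 3.95
tcp_pos: [0.4803, -0.2755, 0.1454]
tool_rot: [0.999, 0.049, -0.001, -0.002]
force: [0.6, 0.1, -7.0]
finger_gap: 0.264
t 3.95 tcp [ 0.4803 -0.2755  0.1454] F [ 0.6  0.1 -7. ] gap 0.264 q [-0.72  0.55  1.69  0.    0.9   0.75] 
shift [ 0.271 -0.958 -0.003] turn [-0.0006  0.0004  0.0008]
```

```bash
python3 -m inch '[[1,[0.06,-0.2,0],[0,0,0]],[1,[0.12,-0.45,0],[0,0,0]],[1,[0.2,-0.7,0],[0,0,0]],[1,[0.27,-0.9,0],[0,0,0]],[1,[0.27,-0.95,0],[0,0,0]],[1,[0.27,-0.95,0],[0,0,0]]]'
python3 - <<'E'
from h import *
show(down(.093),[.498,-.1775,.146])
p,d=snapshot("scene");cv2.imwrite("pics/s5.png",p);np.save("s5.npy",d);crop(p,170,130,280,280,5,"s5c.png")
p,d=snapshot("top");cv2.imwrite("pics/t5.png",p);crop(p,290,140,400,260,5,"t5c.png")
E
```

```text
t: 4.55
tcp_pos: [0.4988, -0.1816, 0.1461]
tool_rot: [0.999, 0.048, -0.0, 0.0]
force: [1.2, -0.4, -6.9]
finger_gap: 0.267
t 4.55 tcp [ 0.4988 -0.1816  0.1461] F [ 1.2 -0.4 -6.9] gap 0.267 q [-0.56  0.52  1.75 -0.    0.87  0.92] 
shift [-0.004 -0.042  0.001] turn [0.     0.0001 0.0005]
```

View pics/s5c.png

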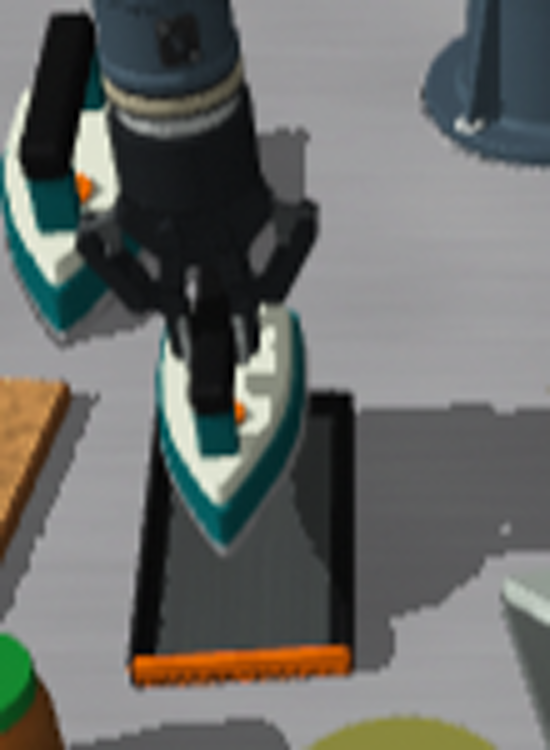

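View pics/t5c.png

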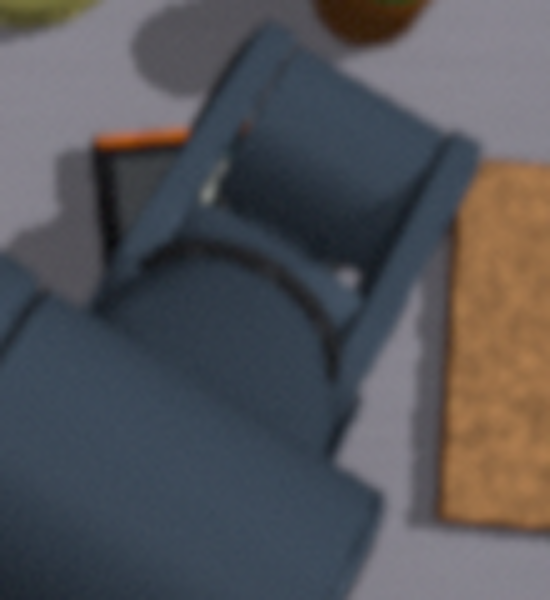

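```bash
python3 - <<'E'
from h import *
S=cloud("scene",np.load("s5.npy"))
print(onz("scene",[[214.4,239.4]],.08))
for r in range(234,242): print(r,S[r,212:217,2].round(3),S[r,214].round(4))
E
```

```text
[[ 0.58542537 -0.17403113  0.08      ]]
234 [0.1   0.102 0.104 0.101 0.097] [ 0.588  -0.1719  0.1039]
235 [0.101 0.101 0.096 0.096 0.093] [ 0.584  -0.1735  0.0959]
236 [0.095 0.094 0.097 0.095 0.088] [ 0.589  -0.1726  0.0971]
237 [0.089 0.089 0.09  0.089 0.087] [ 0.5861 -0.1738  0.0902]
238 [0.084 0.088 0.091 0.087 0.083] [ 0.5905 -0.1732  0.0907]
239 [0.084 0.083 0.085 0.084 0.081] [ 0.5889 -0.1741  0.0851]
240 [0.08  0.079 0.085 0.084 0.077] [ 0.5927 -0.1735  0.0851]
241 [0.012 0.08  0.078 0.078 0.012] [ 0.5897 -0.1748  0.078 ]
```

```bash
python3 -m inch '[[1,[0.06,-0.045,0],[0,0,0]],[1,[0.06,-0.045,0.1],[0,0,0]],[1,[0.06,-0.045,0.25],[0,0,0]],[1,[0.06,-0.045,0.37],[0,0,0]],[1,[0.06,-0.045,0.4],[0,0,0]],[1,[0.06,-0.045,0.4],[0,0,0]]]'
python3 - <<'E'
from h import *
show(down(.093),[.505,-.177,.0814])
p,d=snapshot("scene");np.save("s6.npy",d);crop(p,170,130,280,280,5,"s6c.png")
E
```

```text
t: 5.25
tcp_pos: [0.5041, -0.1769, 0.1054]
tool_rot: [0.999, 0.047, -0.001, -0.001]
force: [0.4, 0.1, -6.8]
finger_gap: 0.267
t 5.25 tcp [ 0.5041 -0.1769  0.1054] F [ 0.4  0.1 -6.8] gap 0.267 q [-0.55  0.59  1.77 -0.    0.78  0.93] 
shift [0.009 0.003 0.24 ] turn [-0.0002  0.0003  0.0003]
```

View pics/s6c.png

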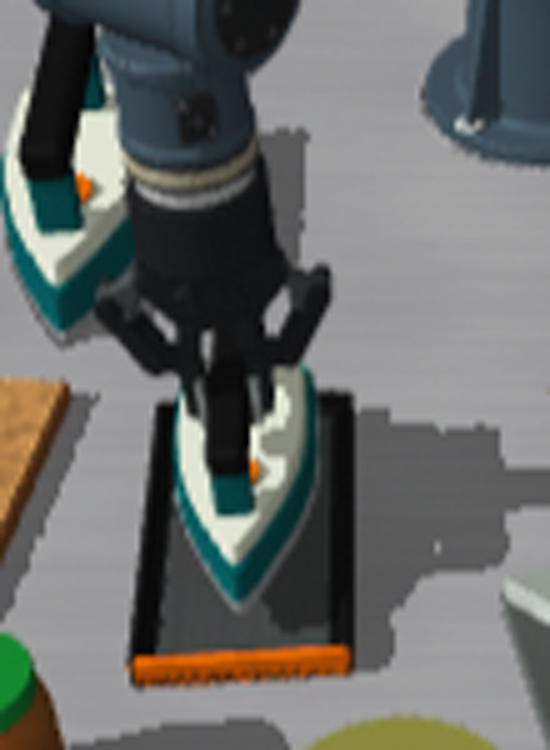

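```bash
python3 -c "
from h import *
print(proj('scene',[[.5975,-.168,.040],[.5975,-.168,.016]]),onz('scene',[[217.4,251.4]],.04))"
python3 -m inch '[[1,[0.01,0,0.1],[0,0,0]],[1,[0.01,0,0.18],[0,0,0]],[1,[0.01,0,0.21],[0,0,0]],[1,[0.01,0,0.235],[0,0,0]],[1,[0.01,0,0.235],[0,0,0]]]'
python3 - <<'E'
from h import *
show(down(.093),[.505,-.177,.0814])
p,d=snapshot("scene");np.save("s7.npy",d);crop(p,170,130,280,280,5,"s7c.png")
E
```

```text
[[217.58761684 252.32394749]
 [218.53351599 257.99686183]] [[ 0.59395065 -0.1690139   0.04      ]]
t: 5.8
tcp_pos: [0.5054, -0.1767, 0.0824]
tool_rot: [0.999, 0.048, -0.0, -0.0]
force: [-0.1, -0.3, -6.1]
finger_gap: 0.266
t 5.8 tcp [ 0.5054 -0.1767  0.0824] F [-0.1 -0.3 -6.1] gap 0.266 q [-0.55  0.64  1.78 -0.    0.73  0.93] 
shift [-0.004  0.003  0.01 ] turn [-0.0001  0.0001  0.0003]
```

View pics/s7c.png

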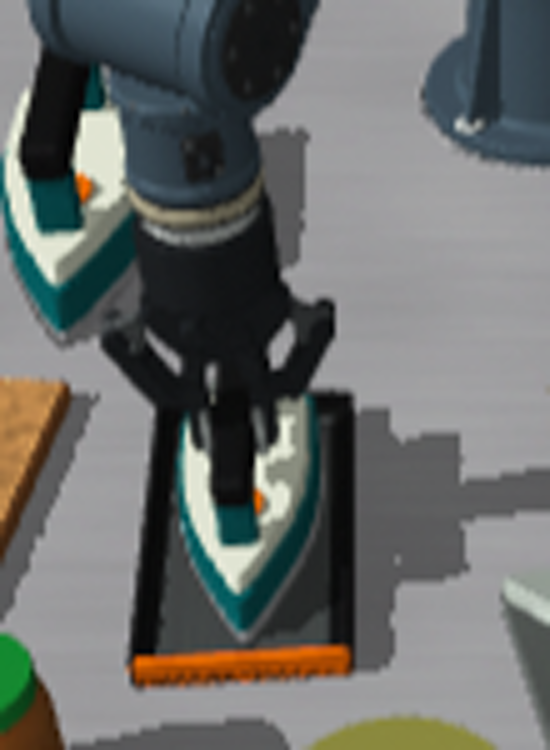

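```bash
python3 -m inch '[[1,[0,0,0.02],[0,0,0]],[1,[0,0,0.03],[0,0,0]],[1,[0,0,0.03],[0,0,0]],[1,[0,0,0.03],[0,0,0]]]'
python3 -m inch '[[0.6,[0,0,0],[0,0,0]],[0.1,[0,0,0],[0,0,0]],[-0.5,[0,0,0],[0,0,0]],[-1,[0,0,0],[0,0,0]],[-1,[0,0,0],[0,0,0]],[-1,[0,0,-0.2],[0,0,0]],[-1,[0,0,-0.5],[0,0,0]],[-1,[0,0,-0.9],[0,0,0]],[-1,[0,0,-1],[0,0,0]],[-1,[0,0,-1],[0,0,0]]]'
python3 - <<'E'
from h import *
show(down(.093),[.505,-.177,.0814])
p,d=snapshot("scene");cv2.imwrite("pics/s8.png",p);crop(p,170,130,280,280,5,"s8c.png")
E
```

```text
t: 6.25
tcp_pos: [0.5061, -0.1773, 0.0812]
tool_rot: [0.999, 0.047, 0.001, 0.001]
force: [-2.8, 0.2, 6.0]
finger_gap: 0.265
t: 7.25
tcp_pos: [0.5067, -0.1774, 0.1816]
tool_rot: [0.999, 0.048, 0.002, 0.001]
force: [0.0, -0.3, 0.9]
finger_gap: 1.0
t 7.25 tcp [ 0.5067 -0.1774  0.1816] F [ 0.  -0.3  0.9] gap 1.0 q [-0.55  0.48  1.71 -0.    0.95  0.93] 
shift [-0.02  -0.009  1.001] turn [ 0.0004 -0.0006  0.0004]
```

View pics/s8c.png

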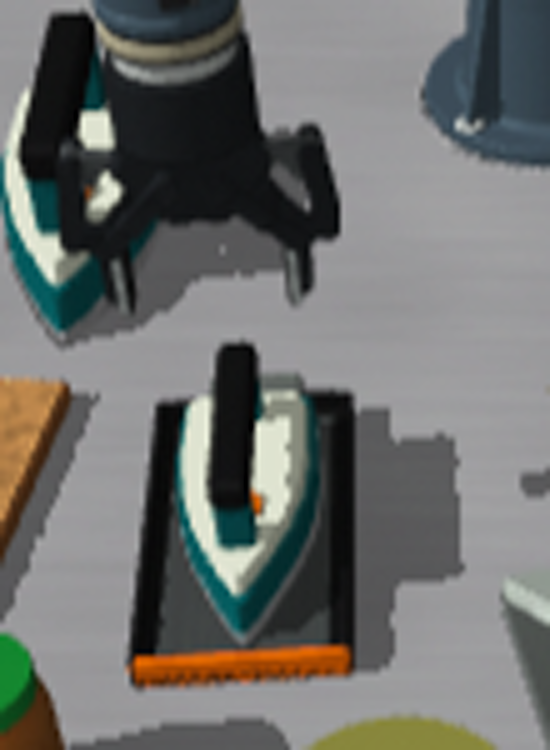

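```bash
python3 - <<'E'
from h import *
np.set_printoptions(precision=4,suppress=True)
pn=np.load("panel.npy");c,n=pn[:3],pn[3:]
I={k:cv2.imread(f"pics/{k}0.png") for k in("scene","top")}
def cen(k,b,f):
    hsv=cv2.cvtColor(I[k],cv2.COLOR_BGR2HSV)[b[1]:b[3],b[0]:b[2]].astype(int);m=f(hsv[...,0],hsv[...,1],hsv[...,2]);y,x=np.nonzero(m);print(k,len(x),x.mean()+b[0],y.mean()+b[1]);return [x.mean()+b[0],y.mean()+b[1]]
br=lambda h,s,v:(h>8)&(h<25)&(s>90)
t=cen("top",(232,135,252,150),br);s=cen("scene",(306,236,322,246),br)
X=np.array([-n[0],-n[1]]);x=np.array([0,0,1])-n*n[2];x/=np.linalg.norm(x);y=np.cross(n,x)
def onpl(k,p,h):
    o,d=ray(k,[p]);return o+d[0]*((c+h*n-o)@n/(d[0]@n))
P,e=tri(s,t);print("head tri",P,e,"height",(P-c)@n)
print("foot via tri",P-n*.011, "via top",onpl("top",t,.012)-.012*n,"scene",onpl("scene",s,.011)-.011*n)
foot=onpl("top",t,.012)-.012*n
piv=onpl("top",[203,178],.006)-.006*n
print("pivot",piv,"pred from screw",foot-.08*x+.14*y,"x",x,"y",y, "diff", (piv-foot)@x,(piv-foot)@y)
P,e=tri([342,213.6],[212.5,183]);print("tip",P,e,[(P-piv)@a for a in(x,y,n)])
# white & red dot, panel edges: corners
for nm,p in dict(UL=(160+58/4,100+200/4),UR=(160+430/4,100+98/4),LL=(160+138/4,100+430/4),LR=(160+486/4,100+332/4)).items():
    q=onpl("top",p,0);print(nm,q,(q-foot)@x,(q-foot)@y)
E
```

```text
top 19 241.1578947368421 141.94736842105263
scene 15 312.4 240.93333333333334
head tri [0.6556 0.0955 0.1483] 0.0015342503805189445 height 0.009141884946650615
foot via tri [0.6624 0.0975 0.1399] via top [0.6621 0.0983 0.1422] scene [0.6719 0.096  0.1496]
pivot [0.5644 0.2133 0.0907] pred from screw [0.564  0.2154 0.0908] x [0.7352 0.2151 0.6429] y [-0.2808  0.9598  0.    ] diff -0.08024791273349158 0.13788073407517368
tip [0.5374 0.1801 0.1355] 0.0024553451549792294 [np.float64(0.0018283729288940953), np.float64(-0.02427764793861408), np.float64(0.057007257155036815)]
UL [0.6288 0.2855 0.1596] 0.026988271233917185 0.18908578373590978
UR [0.7047 0.0198 0.158 ] 0.024580106877109705 -0.08726383674243235
LL [0.4819 0.2456 0.0319] -0.17171505609136467 0.19200803566591468
LR [ 0.5579 -0.0217  0.0301] -0.17446453065324563 -0.08584189623270133
```

```bash
python3 - <<'E'
from h import *
np.set_printoptions(precision=4,suppress=True,linewidth=150)
pn=np.load("panel.npy");c,n=pn[:3],pn[3:]
x=np.array([0,0,1])-n*n[2];x/=np.linalg.norm(x);y=np.cross(n,x);foot=np.array([.662,.0978,.1412])
for k in("top","scene"):
    P=cloud(k,np.load(k+"0.npy"))
    Q=(P-foot)@np.c_[x,y,n]
    Q=Q.reshape(-1,3);Q=Q[np.isfinite(Q).all(1)]
    for y0 in(-.06,.03,.1):
      for a in np.arange(-.17,.08,.01):
        m=(abs(Q[:,1]-y0)<.015)&(abs(Q[:,0]-a)<.005)&(abs(Q[:,2])<.05)
        if m.sum()>2: print(k,y0,round(a,3),m.sum(),np.median(Q[m,2]).round(4),end=' | ')
      print()
E
```

```text
top -0.06 -0.17 21 0.0001 | top -0.06 -0.16 25 0.001 | top -0.06 -0.15 28 0.0011 | top -0.06 -0.14 28 0.0007 | top -0.06 -0.13 31 0.0004 | top -0.06 -0.12 27 0.0007 | top -0.06 -0.11 32 0.0009 | top -0.06 -0.1 27 0.0021 | top -0.06 -0.09 30 0.0008 | top -0.06 -0.08 30 0.0001 | top -0.06 -0.07 27 -0.0008 | top -0.06 -0.06 33 0.0005 | top -0.06 -0.05 30 0.0007 | top -0.06 -0.04 33 0.0013 | top -0.06 -0.03 29 0.0016 | top -0.06 -0.02 32 0.0018 | top -0.06 -0.01 30 0.0001 | top -0.06 0.0 34 0.0016 | top -0.06 0.01 34 0.0009 | top -0.06 0.02 31 0.0009 | top -0.06 0.03 36 0.0012 | top -0.06 0.04 36 0.0005 | top -0.06 0.05 30 -0.0017 | 
top 0.03 -0.17 21 0.0005 | top 0.03 -0.16 28 0.0004 | top 0.03 -0.15 29 0.0012 | top 0.03 -0.14 28 -0.0002 | top 0.03 -0.13 27 0.0015 | top 0.03 -0.12 29 0.0006 | top 0.03 -0.11 31 0.0001 | top 0.03 -0.1 25 0.001 | top 0.03 -0.09 34 0.001 | top 0.03 -0.08 31 0.0008 | top 0.03 -0.07 29 0.0005 | top 0.03 -0.06 31 0.0004 | top 0.03 -0.05 31 0.0003 | top 0.03 -0.04 33 0.001 | top 0.03 -0.03 32 -0.0002 | top 0.03 -0.02 33 -0.0002 | top 0.03 -0.01 32 -0.0003 | top
[... 1886 characters left out ...]
cene 0.03 0.01 35 -0.0456 | scene 0.03 0.02 55 -0.0361 | scene 0.03 0.03 52 -0.0228 | scene 0.03 0.04 17 -0.0012 | scene 0.03 0.05 66 -0.0077 | 
scene 0.1 -0.16 4 -0.0012 | scene 0.1 -0.15 5 -0.0012 | scene 0.1 -0.14 4 -0.0016 | scene 0.1 -0.12 4 -0.0009 | scene 0.1 -0.11 3 -0.0005 | scene 0.1 -0.1 6 -0.0005 | scene 0.1 -0.08 16 0.0382 | scene 0.1 -0.07 5 -0.0001 | scene 0.1 -0.06 5 -0.0002 | scene 0.1 -0.05 8 -0.0007 | scene 0.1 -0.04 7 -0.001 | scene 0.1 -0.03 4 -0.0014 | scene 0.1 -0.02 7 -0.0009 | scene 0.1 -0.01 7 -0.0009 | scene 0.1 0.0 5 -0.0011 | scene 0.1 0.01 33 -0.0452 | scene 0.1 0.02 45 -0.0363 | scene 0.1 0.03 58 -0.0228 | scene 0.1 0.04 13 -0.0162 | scene 0.1 0.05 67 -0.0072 |
```

```bash
python3 -m inch '[[1,[0.05,-0.3,0],[0,0,-0.01]],[1,[0.1,-0.7,0],[0,0,-0.02]],[1,[0.15,-1,0],[0,0,-0.03]]]'
python3 -m inch '[[1,[0,-0.45,0],[0,0,0]],[1,[0,-1,0],[0,0,0]]]'
python3 -c "
from h import *
show(down(.2847),[.5539,.1432,.181])"
```

```text
t: 7.6
tcp_pos: [0.509, -0.0738, 0.1776]
tool_rot: [0.99, 0.142, -0.002, -0.002]
force: [0.2, 0.9, 0.3]
finger_gap: 0.516
t: 7.8
tcp_pos: [0.4834, 0.0164, 0.1778]
tool_rot: [0.99, 0.14, -0.002, -0.001]
force: [0.7, 0.6, 0.3]
finger_gap: 0.143
t 7.8 tcp [0.4834 0.0164 0.1778] F [0.7 0.6 0.3] gap 0.143 q [-0.2   0.42  1.83  0.    0.89  1.09] 
shift [ 1.03  -1.022 -0.034] turn [-0.0002  0.0005 -0.0005]
```

```bash
python3 -m inch '[[1,[0.4,-0.4,0],[0,0,0]],[1,[0.8,-0.8,0],[0,0,0]],[1,[1,-1,0],[0,0,0]],[1,[1,-1,0],[0,0,0]]]'
python3 - <<'E'
from h import *
show(down(.2847),[.5539,.1432,.115])
p,d=snapshot("scene");cv2.imwrite("pics/s9.png",p);crop(p,240,130,420,300,4,"s9c.png")
p,d=snapshot("top");cv2.imwrite("pics/t9.png",p);np.save("t9.npy",d)
E
```

```text
t: 8.2
tcp_pos: [0.5538, 0.1435, 0.1778]
tool_rot: [0.99, 0.144, 0.0, -0.001]
force: [-0.2, -1.0, -0.8]
finger_gap: 0.001
t 8.2 tcp [0.5538 0.1435 0.1778] F [-0.2 -1.  -0.8] gap 0.001 q [0.06 0.52 1.62 0.   1.   1.34] 
shift [-0.     0.004  0.628] turn [-0.0002 -0.0001  0.0006]
```

View pics/s9c.png

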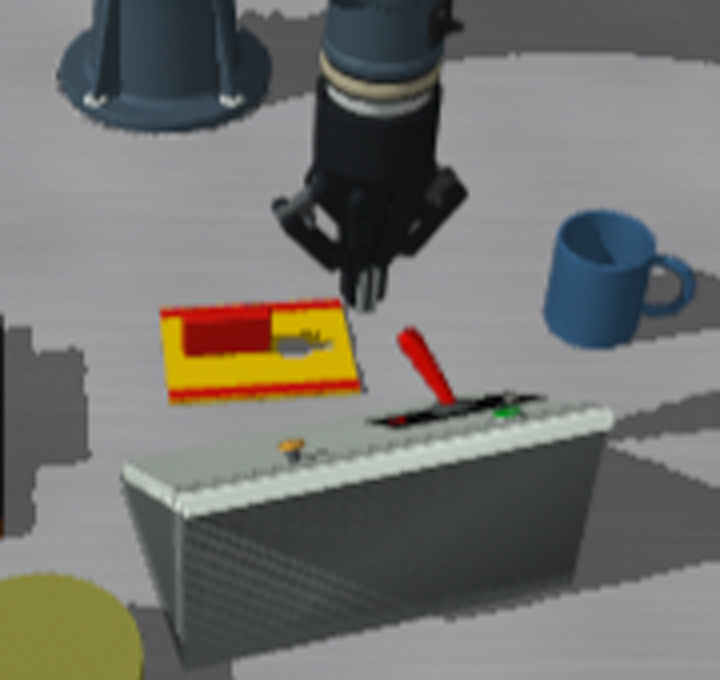

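View pics/t9.png

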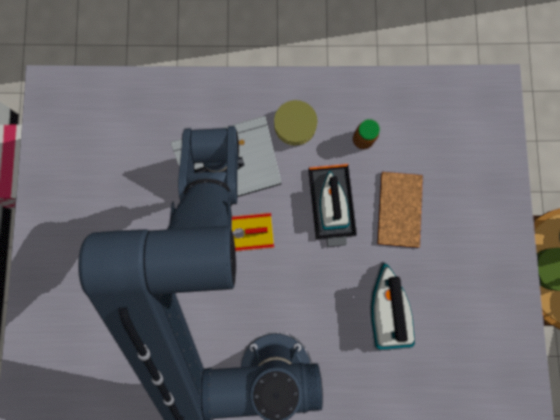

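```bash
python3 - <<'E'
from h import *
p=cv2.imread("pics/t9.png");crop(p,300,155,365,250,6,"t9c.png")
T=cloud("top",np.load("t9.npy"));hsv=cv2.cvtColor(p,cv2.COLOR_BGR2HSV)
k=np.zeros(p.shape[:2],bool);k[165:240,310:356]=1
P=T[k&(T[...,2]>.095)&(T[...,2]<.13)]
P=P[P[:,2]>.1];c=P.mean(0);v=np.linalg.svd(P-c)[2][0];print(len(P),c,v,P[:,0].min(),P[:,0].max(),P[:,2].min(),P[:,2].max())
E
python3 -m inch '[[1,[0,0,0.2],[0,0,0]],[1,[0,0,0.5],[0,0,0]],[1,[0,0,0.63],[0,0,0]],[1,[0,0,0.63],[0,0,0]]]'
python3 - <<'E'
from h import *
show(down(.2847),[.5364,.2027,.115])
p,d=snapshot("scene");crop(p,280,160,380,260,6,"s10c.png")
E
```

```text
349 [ 0.49837093 -0.17747397  0.10810533] [-9.95554236e-01 -9.41899516e-02  1.23433305e-04] 0.43489324032803844 0.5640109764730166 0.10008794446748848 0.11624637509753
t: 8.7
tcp_pos: [0.5498, 0.1379, 0.1143]
tool_rot: [0.99, 0.14, -0.004, -0.0]
force: [0.2, -0.1, 0.6]
finger_gap: 0.001
t 8.7 tcp [0.5498 0.1379 0.1143] F [ 0.2 -0.1  0.6] gap 0.001 q [ 0.05  0.61  1.68 -0.    0.86  1.34] 
shift [ 0.052 -0.66  -0.007] turn [-0.0002  0.0011 -0.0005]
```

View pics/t9c.png

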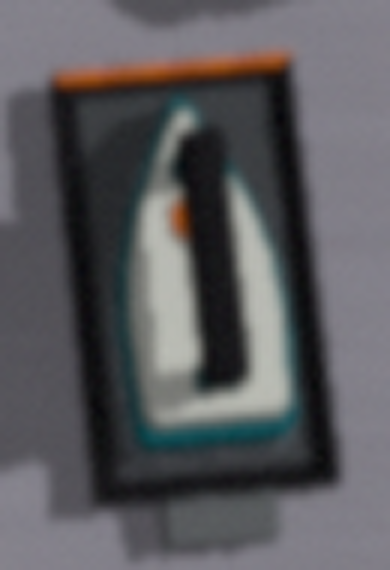

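View pics/s10c.png

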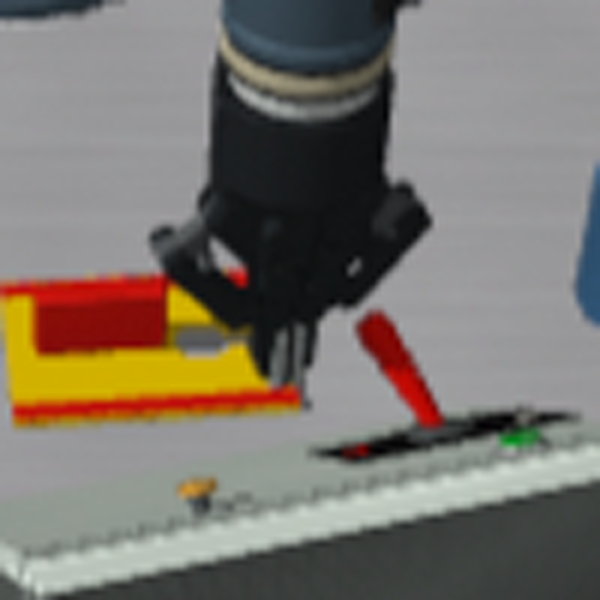

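```bash
python3 -m inch '[[1,[0.04,-0.15,0],[0,0,0]],[1,[0.04,-0.3,0],[0,0,0]],[1,[0.04,-0.4,0],[0,0,0]],[1,[0.04,-0.48,0],[0,0,0]],[1,[0.04,-0.56,0],[0,0,0]],[1,[0.04,-0.62,0],[0,0,0]],[1,[0.04,-0.62,0],[0,0,0]]]'
python3 - <<'E'
from h import *
show(down(.2847),[.5364,.2027,.115])
p,d=snapshot("scene");crop(p,280,160,380,260,6,"s11c.png")
E
```

```text
t: 9.45
tcp_pos: [0.5383, 0.201, 0.1167]
tool_rot: [0.99, 0.142, -0.0, -0.0]
force: [-0.2, -1.2, 0.4]
finger_gap: -0.002
t 9.45 tcp [0.5383 0.201  0.1167] F [-0.2 -1.2  0.4] gap -0.002 q [0.16 0.62 1.66 0.   0.87 1.45] 
shift [-0.014 -0.021  0.017] turn [-0.0001  0.0001  0.    ]
```

View pics/s11c.png

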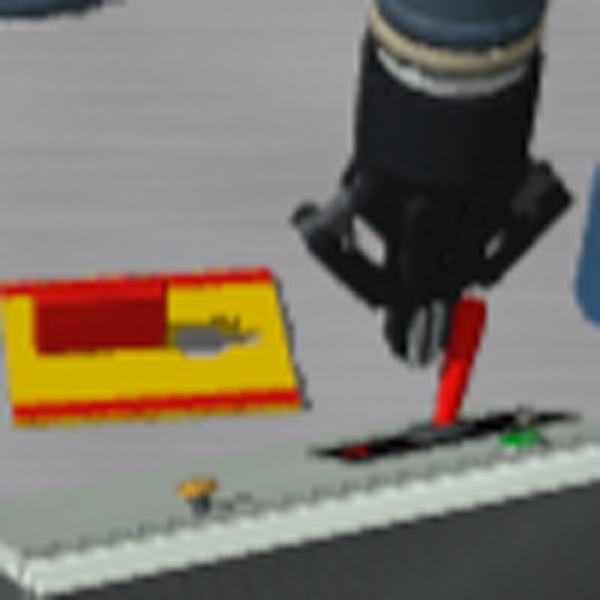

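```bash
python3 -m inch '[[1,[0,0.15,0],[0,0,0]],[1,[0,0.3,-0.1],[0,0,0]],[1,[0,0.4,-0.4],[0,0,0]],[1,[-0.1,0.5,-0.8],[0,0.02,0]],[1,[-0.2,0.8,-0.8],[0,0.04,0]],[1,[-0.2,1,-0.8],[0,0.055,0]],[1,[-0.2,1,-0.8],[0,0.055,0]],[1,[-0.2,1,-0.8],[0,0.055,0]]]'
python3 - <<'E'
from h import *
show(down(.2847),[.5364,.2027,.115]); print(sense()["q"],R.from_quat(sense()["tool_rot"]).as_matrix().round(3))
p,d=snapshot("scene");cv2.imwrite("pics/s12.png",p);np.save("s12.npy",d);crop(p,240,130,420,300,4,"s12c.png")
p,d=snapshot("top");cv2.imwrite("pics/t12.png",p);np.save("t12.npy",d);crop(p,160,100,330,260,4,"t12c.png")
E
```

```text
t: 10.3
tcp_pos: [0.5483, 0.0965, 0.1976]
tool_rot: [0.975, 0.138, 0.17, -0.024]
force: [-1.2, -0.1, 0.2]
finger_gap: 0.002
t 10.3 tcp [0.5483 0.0965 0.1976] F [-1.2 -0.1  0.2] gap 0.002 q [-0.09  0.39  1.9   0.24  0.55  1.01] 
shift [-0.111 -1.053  0.837] turn [ 0.0002 -0.055  -0.0007]
[-0.09425314  0.38560614  1.8972094   0.23965719  0.54806434  1.01089012] [[ 0.904  0.277  0.326]
 [ 0.26  -0.961  0.093]
 [ 0.339  0.    -0.941]]
```

View pics/s12c.png

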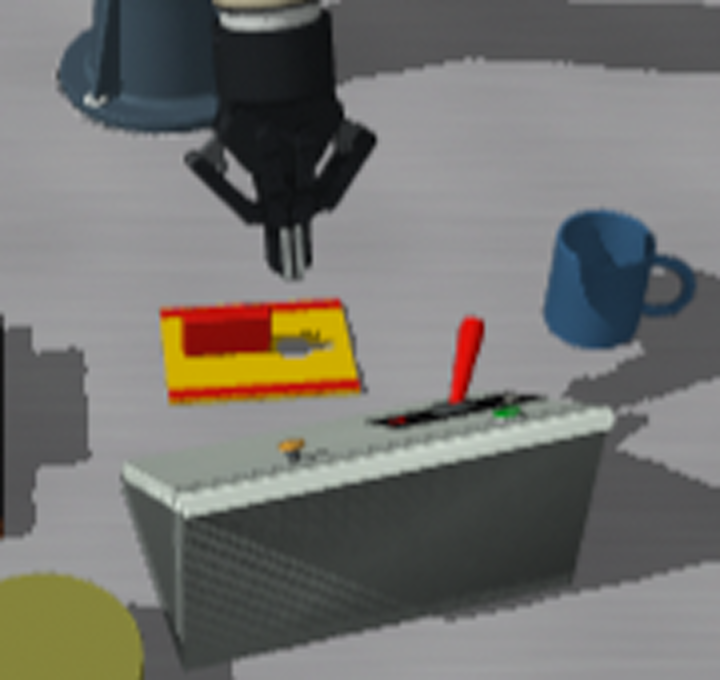

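View pics/t12c.png

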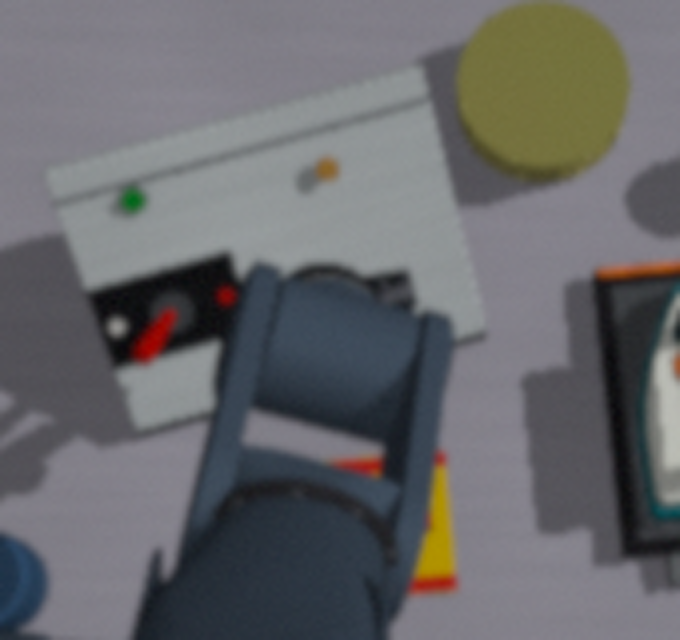

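```bash
cat > kin.py <<'E'
import numpy as np
from scipy.optimize import least_squares
D=[([-1.2835,.5285,1.4339],[.28055,-.5577,.23033],[0,0,-1]),([-1.12,.5,1.49],[.3573,-.4855,.2309],[0,0,-1]),([-.9,.5,1.48],[.4586,-.3969,.2311],[0,0,-1]),
([-.88,.61,1.60],[.4559,-.379,.1337],[0,0,-1]),([-.56,.52,1.75],[.4988,-.1816,.1461],[0,0,-1]),([-.2,.42,1.83],[.4834,.0164,.1778],[0,0,-1]),([-.55,.64,1.78],[.5054,-.1767,.0824],[0,0,-1]),
([.06,.52,1.62],[.5538,.1435,.1778],[0,0,-1]),([.16,.62,1.66],[.5383,.201,.1167],[0,0,-1]),([-.55,.48,1.71],[.5067,-.1774,.1816],[0,0,-1]),([-.0943,.3856,1.8972],[.5483,.0965,.1976],[.326,.093,-.941])]
def wfk(p,q):
    a1,d,h,L1,L2,de,L3=p;r=a1+L1*np.sin(q[1])+L2*np.sin(q[1]+q[2]+de);z=h+L1*np.cos(q[1])+L2*np.cos(q[1]+q[2]+de)
    c,s=np.cos(q[0]),np.sin(q[0]);return np.array([r*c-d*s,r*s+d*c,z])
def res(p): return np.concatenate([wfk(p,q)-(np.array(t)-p[6]*np.array(z)) for q,t,z in D])
f=least_squares(res,[0,.11,.25,.45,.4,0,.25]);P=f.x
def ik(tcp,zt,g=(0,.5,1.7)):
    W=np.array(tcp)-P[6]*np.array(zt)
    s=least_squares(lambda q:wfk(P,q)-W,g);q=s.x
    c,sn=np.cos(q[0]),np.sin(q[0]);b=q[1]+q[2]
    fa=np.array([np.sin(b)*c,np.sin(b)*sn,np.cos(b)])
    return q,np.linalg.norm(s.fun),np.arccos(np.clip(fa@zt,-1,1))
if __name__=="__main__":
    print(P.round(4),np.abs(f.fun).max())
    n=np.array([-.617,-.1805,.766]);x=np.array([.7352,.2151,.6429]);foot=np.array([.662,.098,.1412])
    for gt in (0,10,20,30,40):   # grasp tilt: tool z in plate frame = -(n cos + x sin)
        g=np.radians(gt);zt=-(n*np.cos(g)+x*np.sin(g))
        for up in(0,.0285):
            fin=foot+x*(up-.0835)+n*(.028+.02)
            print(gt,up,fin.round(3),[np.round(v,2) for v in ik(fin+.0187*zt,zt)])
    # grasp on the table
E
python3 kin.py
```

```text
[0.0056 0.1116 0.2785 0.5831 0.4065 0.2919 0.2958] 0.0028957981326513393
0 0 [0.571 0.071 0.124] [array([-0.23,  0.65,  2.14]), np.float64(0.0), np.float64(0.42)]
0 0.0285 [0.592 0.078 0.143] [array([-0.2 ,  0.61,  2.07]), np.float64(0.0), np.float64(0.35)]
10 0 [0.571 0.071 0.124] [array([-0.18,  0.6 ,  2.03]), np.float64(0.0), np.float64(0.23)]
10 0.0285 [0.592 0.078 0.143] [array([-0.16,  0.57,  1.96]), np.float64(0.0), np.float64(0.25)]
20 0 [0.571 0.071 0.124] [array([-0.14,  0.58,  1.91]), np.float64(0.0), np.float64(0.36)]
20 0.0285 [0.592 0.078 0.143] [array([-0.12,  0.57,  1.84]), np.float64(0.0), np.float64(0.43)]
30 0 [0.571 0.071 0.124] [array([-0.1 ,  0.6 ,  1.79]), np.float64(0.0), np.float64(0.6)]
30 0.0285 [0.592 0.078 0.143] [array([-0.09,  0.59,  1.72]), np.float64(0.0), np.float64(0.67)]
40 0 [0.571 0.071 0.124] [array([-0.07,  0.64,  1.66]), np.float64(0.0), np.float64(0.84)]
40 0.0285 [0.592 0.078 0.143] [array([-0.06,  0.63,  1.6 ]), np.float64(0.0), np.float64(0.92)]
```

```bash
cat > geo.py <<'E'
from h import *
n=np.array([-.617,-.1805,.766]);n/=np.linalg.norm(n)
X=np.array([0,0,1])-n*n[2];X/=np.linalg.norm(X);Y=np.cross(n,X)
foot=np.array([.662,.098,.1412])
RP=np.c_[X,Y,n]
g=np.radians(25)
def toolrot(Rp,g=g):
    z=-(Rp[:,2]*np.cos(g)+Rp[:,0]*np.sin(g));y=-Rp[:,1];return np.c_[np.cross(y,z),y,z]
E
python3 - <<'E'
from geo import *
import kin
np.set_printoptions(precision=4,suppress=True)
for k,b in(("top",(215,205,282,260)),("scene",(270,200,340,232))):
    I=cv2.imread(f"pics/{k}0.png");C=cloud(k,np.load(k+"0.npy"));hsv=cv2.cvtColor(I,cv2.COLOR_BGR2HSV)
    kk=np.zeros(I.shape[:2],bool);kk[b[1]:b[3],b[0]:b[2]]=1
    red=kk&((hsv[...,0]<8)|(hsv[...,0]>172))&(hsv[...,1]>150)&(hsv[...,2]>60)
    yel=kk&(hsv[...,0]>18)&(hsv[...,0]<35)&(hsv[...,1]>150)
    y,x=np.nonzero(red|yel);P=onz(k,np.c_[x,y],.005);
    if k=="top":
        r=cv2.minAreaRect((P[:,:2]*1000).astype(np.float32));print("plate rect",r,"z yel",np.nanmedian(C[yel][:,2]))
    Q=C[red];Q=Q[Q[:,2]>.035];print(k,"fin pts",len(Q),Q.mean(0),Q.min(0),Q.max(0),np.percentile(Q[:,2],[5,50,95]))
    T=Q[Q[:,2]>.038];c=T[:,:2].mean(0);
    if k=="top":
        r=cv2.minAreaRect((T[:,:2]*1000).astype(np.float32));print("fin rect",r)
    print("dir",np.linalg.svd(T[:,:2]-c)[2][0])
E
```

```text
plate rect ((408.7094421386719, 82.84548950195312), (106.11491394042969, 147.5369415283203), 5.209292411804199) z yel 0.0057614342178102795
top fin pts 81 [0.4094 0.0569 0.0467] [0.4009 0.0264 0.0397] [0.4168 0.0869 0.0552] [0.0409 0.0465 0.0514]
fin rect ((409.39208984375, 56.59346008300781), (11.895835876464844, 60.84730529785156), 5.913829803466797)
dir [ 0.0992 -0.9951]
scene fin pts 114 [0.4158 0.055  0.0429] [0.4017 0.0246 0.0356] [0.426  0.0909 0.0495] [0.0366 0.0436 0.0476]
dir [-0.102   0.9948]
```

```bash
cat >> geo.py <<'E'
yawp=1.667
RT=np.c_[[np.cos(yawp),np.sin(yawp),0],[-np.sin(yawp),np.cos(yawp),0],[0,0,1]]
fin0=np.array([.4095,.0567,0])
def tcp_for(Rp,underfin,hg=.032,g=g):
    """TCP when grasp point is hg above plate underside at fin"""
    return underfin+Rp[:,2]*hg+.0187*toolrot(Rp,g)[:,2]
E
python3 - <<'E'
from geo import *
import kin
for gd in(0,15,25,35):
    G=np.radians(gd)
    for lift in(0,.1):
        t=tcp_for(RT,fin0+[0,0,lift],g=G);zt=toolrot(RT,G)[:,2];print(gd,lift,t.round(3),[np.round(v,2) for v in kin.ik(t,zt,(-.2,.6,2))])
rot=R.from_matrix(toolrot(RT));show(rot,tcp_for(RT,fin0+[0,0,.1]))
E
```

```text
0 0 [0.41  0.057 0.013] [array([-0.14,  0.72,  2.11]), np.float64(0.0), np.float64(0.31)]
0 0.1 [0.41  0.057 0.113] [array([-0.14,  0.48,  2.06]), np.float64(0.0), np.float64(0.6)]
15 0 [0.41  0.052 0.014] [array([0.04, 0.75, 2.09]), np.float64(0.0), np.float64(0.39)]
15 0.1 [0.41  0.052 0.114] [array([0.04, 0.51, 2.05]), np.float64(0.0), np.float64(0.62)]
25 0 [0.41  0.049 0.015] [array([0.15, 0.79, 2.06]), np.float64(0.0), np.float64(0.53)]
25 0.1 [0.41  0.049 0.115] [array([0.15, 0.55, 2.03]), np.float64(0.0), np.float64(0.72)]
35 0 [0.411 0.046 0.017] [array([0.25, 0.85, 2.02]), np.float64(0.0), np.float64(0.7)]
35 0.1 [0.411 0.046 0.117] [array([0.25, 0.62, 2.  ]), np.float64(0.0), np.float64(0.84)]
t 10.4 tcp [0.5491 0.098  0.1975] F [-0.2 -0.1  0.2] gap -0.0 q [-0.09  0.39  1.9   0.24  0.55  1.01] 
shift [-1.663  0.084  0.276] turn [-0.01   -0.1036 -0.2249]
```

```bash
python3 -m inch '[[-1,[-0.1,0,0],[-0.001,-0.009,-0.02]],[-1,[-0.3,0,0],[-0.002,-0.019,-0.041]],[-1,[-0.5,0,0],[-0.003,-0.028,-0.061]],[-1,[-0.7,0,0],[-0.004,-0.038,-0.082]],[-1,[-0.9,0,0],[-0.005,-0.047,-0.102]],[-1,[-1,0,0],[-0.006,-0.056,-0.123]],[-1,[-1,0,0],[-0.006,-0.066,-0.143]],[-1,[-1,0,0],[-0.007,-0.075,-0.164]],[-1,[-1,0,0],[-0.008,-0.085,-0.184]],[-1,[-1,0,0],[-0.009,-0.094,-0.205]],[-1,[-1,0,0],[-0.01,-0.1036,-0.225]],[-1,[-1,0,0],[-0.01,-0.1036,-0.225]]]'
python3 - <<'E'
from geo import *
rot=R.from_matrix(toolrot(RT));show(rot,tcp_for(RT,fin0+[0,0,.07]))
p,d=snapshot("scene");cv2.imwrite("pics/s13.png",p)
p,d=snapshot("top");cv2.imwrite("pics/t13.png",p)
E
```

```text
t: 11.6
tcp_pos: [0.4583, 0.0741, 0.1624]
tool_rot: [0.655, 0.724, -0.146, 0.16]
force: [-0.1, -0.2, 0.1]
finger_gap: 0.999
t 11.6 tcp [0.4583 0.0741 0.1624] F [-0.1 -0.2  0.1] gap 0.999 q [ 0.19  0.5   1.86 -0.57  0.9   0.47] 
shift [ 0.143 -0.502  0.787] turn [0.0001 0.     0.0007]
```

View pics/s13.png

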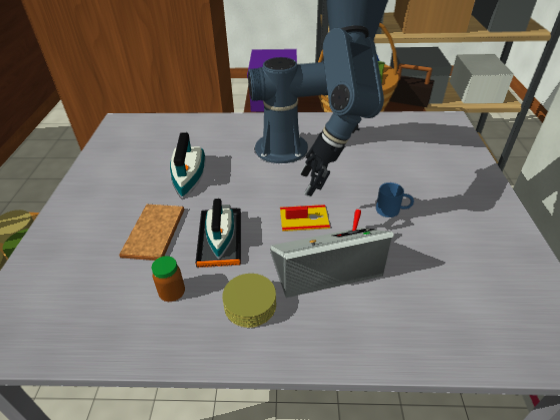

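```bash
python3 -m inch '[[-1,[0.05,-0.2,0.2],[0,0,0]],[-1,[0.1,-0.4,0.5],[0,0,0]],[-1,[0.14,-0.5,0.79],[0,0,0]],[-1,[0.14,-0.5,0.79],[0,0,0]],[-1,[0.14,-0.5,0.79],[0,0,0]]]'
python3 - <<'E'
from geo import *
rot=R.from_matrix(toolrot(RT));show(rot,tcp_for(RT,fin0+[0,0,.001]))
p,d=snapshot("scene");crop(p,240,130,380,250,5,"s14c.png")
E
```

```text
t: 12.2
tcp_pos: [0.4105, 0.0464, 0.0857]
tool_rot: [0.657, 0.723, -0.146, 0.16]
force: [1.0, 0.1, 0.1]
finger_gap: 1.001
t 12.2 tcp [0.4105 0.0464 0.0857] F [1.  0.1 0.1] gap 1.001 q [ 0.15  0.61  2.05 -0.76  0.65  0.71] 
shift [0.316 0.    0.621] turn [-0.0001 -0.0001 -0.0001]
```

View pics/s14c.png

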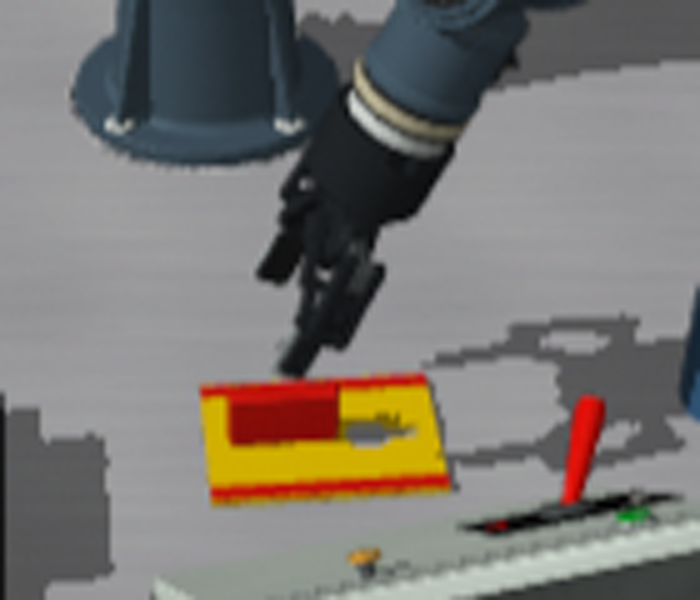

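```bash
python3 -m inch '[[-1,[0.08,0,0.15],[0,0,0]],[-1,[0.17,0,0.35],[0,0,0]],[-1,[0.26,0,0.52],[0,0,0]],[-1,[0.31,0,0.61],[0,0,0]],[-1,[0.31,0,0.61],[0,0,0]],[-1,[0.31,0,0.61],[0,0,0]]]'
python3 - <<'E'
from geo import *
rot=R.from_matrix(toolrot(RT));show(rot,tcp_for(RT,fin0+[0,0,.001]))
p,d=snapshot("scene");crop(p,240,130,380,250,5,"s15c.png")
E
```

```text
t: 12.85
tcp_pos: [0.4109, 0.0493, 0.018]
tool_rot: [0.656, 0.723, -0.145, 0.161]
force: [-0.4, 0.8, 0.7]
finger_gap: 1.003
t 12.85 tcp [0.4109 0.0493 0.018 ] F [-0.4  0.8  0.7] gap 1.003 q [ 0.15  0.77  2.06 -0.96  0.54  0.95] 
shift [ 0.005 -0.007  0.019] turn [ 0.0004 -0.0001 -0.    ]
```

View pics/s15c.png

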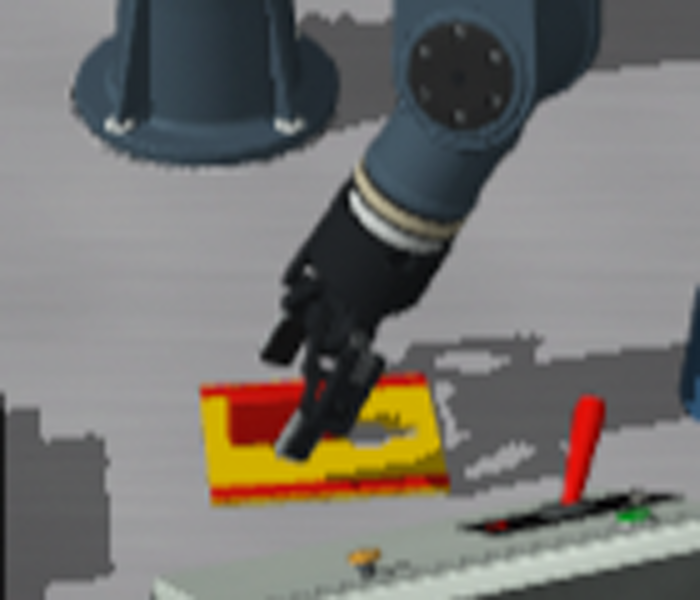

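```bash
python3 -m inch '[[0,[0,0,0],[0,0,0]],[0.5,[0,0,0],[0,0,0]],[1,[0,0,0],[0,0,0]],[1,[0,0,0],[0,0,0]],[1,[0,0,0],[0,0,0]],[1,[0,0,0],[0,0,0]],[1,[0,0,0],[0,0,0]]]' 50
python3 -m inch '[[1,[0,0,0],[0,0,0]],[1,[-0.02,0,-0.05],[0,0,0]],[1,[-0.08,0,-0.18],[0,0,0]],[1,[-0.17,0,-0.36],[0,0,0]],[1,[-0.25,0,-0.54],[0,0,0]],[1,[-0.3,0,-0.64],[0,0,0]],[1,[-0.3,0,-0.64],[0,0,0]]]' 100
python3 - <<'E'
from geo import *
rot=R.from_matrix(toolrot(RT));show(rot,tcp_for(RT,fin0+[0,0,.07]))
p,d=snapshot("scene");np.save("s16.npy",d);cv2.imwrite("pics/s16.png",p);crop(p,240,130,380,250,5,"s16c.png")
E
```

```text
t: 13.6
tcp_pos: [0.4097, 0.0491, 0.0174]
tool_rot: [0.656, 0.723, -0.145, 0.16]
force: [0.3, 2.3, 5.0]
finger_gap: 0.182
t: 14.3
tcp_pos: [0.4094, 0.0489, 0.0887]
tool_rot: [0.656, 0.723, -0.145, 0.16]
force: [-0.2, -0.1, -2.9]
finger_gap: 0.17
t 14.3 tcp [0.4094 0.0489 0.0887] F [-0.2 -0.1 -2.9] gap 0.17 q [ 0.15  0.61  2.04 -0.76  0.66  0.7 ] 
shift [0.014 0.008 0.034] turn [ 0.0001 -0.0002  0.    ]
```

View pics/s16c.png

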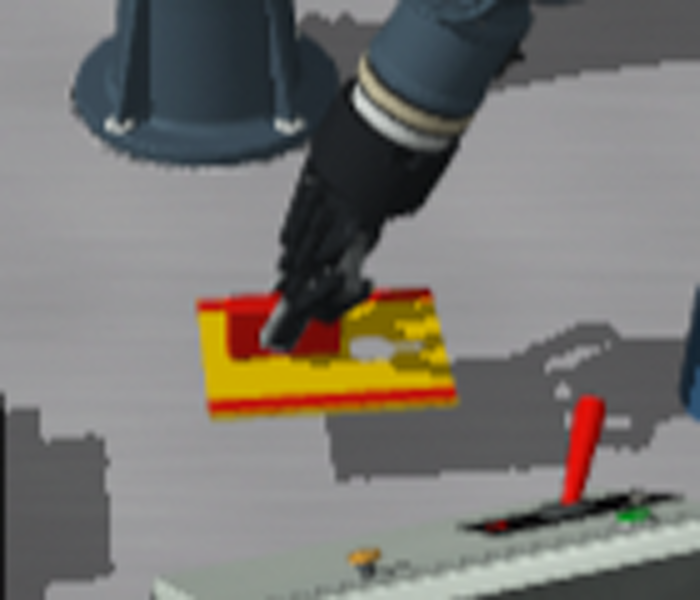

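```bash
cat > plate.py <<'E'
from geo import *
def platefit(k,p,d,b):
    C=cloud(k,d);hsv=cv2.cvtColor(p,cv2.COLOR_BGR2HSV)
    kk=np.zeros(p.shape[:2],bool);kk[b[1]:b[3],b[0]:b[2]]=1
    yel=kk&(hsv[...,0]>18)&(hsv[...,0]<35)&(hsv[...,1]>150)&(C[...,2]>0)
    P=C[yel]
    for _ in range(5):
        c=P.mean(0);v=np.linalg.svd(P-c,full_matrices=False)[2];nn=v[2]*np.sign(v[2][2]);e=(P-c)@nn;P=P[abs(e)<max(2*e.std(),.0015)]
    return c,nn,e.std(),len(P)
E
python3 - <<'E'
from plate import *
np.set_printoptions(precision=4,suppress=True)
p=cv2.imread("pics/s16.png");d=np.load("s16.npy")
c,nn,e,m=platefit("scene",p,d,(270,180,340,225));print(c,nn,e,m)
s=sense();Rt=R.from_quat(s["tool_rot"]).as_matrix()
# expected plate frame from tool
Z=-(Rt[:,2]*np.cos(g)-Rt[:,0]*np.sin(-g)*-1)
# invert toolrot: n=-(cos g z + sin g x_t) , x = cos g x_t - sin g z
xp=np.cos(g)*Rt[:,0]-np.sin(g)*Rt[:,2]; npn=-(np.cos(g)*Rt[:,2]+np.sin(g)*Rt[:,0])
print("expected plate x",xp,"n",npn)
G=s["tcp_pos"]-.0187*Rt[:,2]; fu=G-npn*.0335
print("plate front plane offset: measured dist of c from expected front face", (c-(fu+npn*.005))@npn)
# project expected outline, hole and slot
yp=np.cross(npn,xp)
pts=[fu+npn*.005+xp*a+yp*b for a,b in((.1005,.055),(.1005,-.055),(-.0495,-.055),(-.0495,.055))]+[fu+npn*.005+xp*.055,fu+npn*.005+xp*.0835]
q=proj("scene",pts);im=p.copy()
im=cv2.resize(im[130:250,240:380],None,fx=5,fy=5,interpolation=cv2.INTER_CUBIC)
for a in q: cv2.circle(im,(int((a[0]+.5-240)*5),int((a[1]+.5-130)*5)),3,(255,0,0),-1)
cv2.imwrite("pics/s16o.png",im)
E
```

```text
[0.4176 0.0865 0.0757] [-0.0058 -0.0013  1.    ] 0.0013039964118374597 492
expected plate x [-0.0963  0.9953  0.0011] n [ 0.0005 -0.0011  1.    ]
plate front plane offset: measured dist of c from expected front face -0.0007835595297047532
```

View pics/s16o.png

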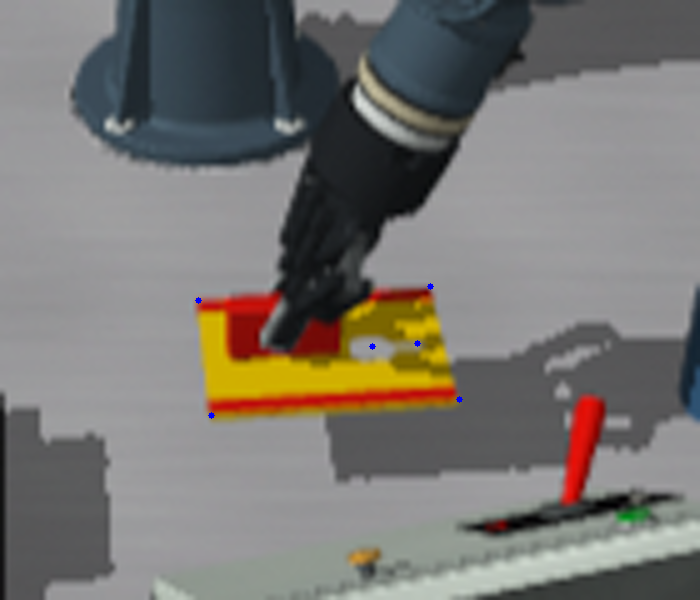

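```bash
cat >> geo.py <<'E'
HG=.034
def tgt(up,out,right=0.):
    """TCP for slot point `up` m up the slope from foot, `out` m out of panel"""
    return tcp_for(RP,foot+X*(up-.0835)+n*out-Y*right,HG)
E
python3 - <<'E'
from geo import *
import kin
rot=R.from_matrix(toolrot(RP))
for up,out in((.0285,.15),(.0285,.04),(.0285,0.001),(0,.001)):
    t=tgt(up,out);print(up,out,t.round(4),[np.round(v,2) for v in kin.ik(t,rot.as_matrix()[:,2],(-.1,.6,1.8))])
show(rot,tgt(.0285,.08))
E
```

```text
0.0285 0.15 [0.5127 0.0543 0.2287] [array([-0.18,  0.3 ,  1.89]), np.float64(0.0), np.float64(0.72)]
0.0285 0.04 [0.5806 0.0742 0.1445] [array([-0.12,  0.52,  1.81]), np.float64(0.0), np.float64(0.57)]
0.0285 0.001 [0.6046 0.0812 0.1146] [array([-0.1 ,  0.6 ,  1.77]), np.float64(0.0), np.float64(0.54)]
0 0.001 [0.5837 0.0751 0.0963] [array([-0.11,  0.61,  1.83]), np.float64(0.0), np.float64(0.46)]
t 14.35 tcp [0.4092 0.0489 0.088 ] F [-0.4  0.6 -3. ] gap 0.17 q [ 0.15  0.61  2.05 -0.76  0.66  0.7 ] 
shift [-0.333  1.477 -0.807] turn [0.0193 0.0925 0.2231]
```

```bash
python3 -m inch '[[1,[-0.08,0,-0.18],[0,0,0]],[1,[-0.25,0,-0.54],[0,0,0]],[1,[-0.42,0,-0.9],[0,0,0]],[1,[-0.42,0,-0.9],[0,0,0]]]'
python3 - <<'E'
from geo import *
rot=R.from_matrix(toolrot(RP));show(rot,tgt(.0285,.13))
E
```

```text
t: 14.75
tcp_pos: [0.4116, 0.0491, 0.1899]
tool_rot: [0.657, 0.723, -0.143, 0.162]
force: [0.0, -0.1, -2.6]
finger_gap: 0.17
t 14.75 tcp [0.4116 0.0491 0.1899] F [ 0.  -0.1 -2.6] gap 0.17 q [ 0.15  0.39  1.97 -0.57  0.89  0.45] 
shift [-0.116  1.139 -0.197] turn [0.0203 0.0918 0.2231]
```

```bash
python3 -m inch '[[1,[-0.05,0.05,-0.1],[0.002,0.008,0.019]],[1,[-0.1,0.1,-0.2],[0.003,0.015,0.037]],[1,[-0.15,0.15,-0.3],[0.005,0.023,0.056]],[1,[-0.2,0.2,-0.4],[0.007,0.031,0.074]],[1,[-0.2,0.3,-0.4],[0.009,0.039,0.093]],[1,[-0.2,0.4,-0.4],[0.01,0.046,0.112]],[1,[-0.2,0.5,-0.4],[0.012,0.054,0.13]],[1,[-0.2,0.6,-0.4],[0.014,0.062,0.149]],[1,[-0.2,0.7,-0.4],[0.015,0.069,0.167]],[1,[-0.2,0.8,-0.4],[0.017,0.077,0.186]],[1,[-0.2,0.9,-0.4],[0.019,0.085,0.205]],[1,[-0.2,1,-0.4],[0.0203,0.0918,0.2231]],[1,[-0.2,1,-0.4],[0.0203,0.0918,0.2231]],[1,[-0.2,1,-0.4],[0.0203,0.0918,0.2231]]]'
python3 - <<'E'
from geo import *
rot=R.from_matrix(toolrot(RP));show(rot,tgt(.0285,.08))
p,d=snapshot("scene");np.save("s17.npy",d);cv2.imwrite("pics/s17.png",p);crop(p,230,80,410,300,4,"s17c.png")
E
```

```text
t: 16.15
tcp_pos: [0.5075, 0.0571, 0.2297]
tool_rot: [0.982, 0.141, 0.123, -0.019]
force: [0.9, 0.2, -1.8]
finger_gap: 0.171
t 16.15 tcp [0.5075 0.0571 0.2297] F [ 0.9  0.2 -1.8] gap 0.171 q [-0.17  0.3   1.89  0.17  0.74  1.  ] 
shift [0.343 0.044 0.65 ] turn [-0.0005  0.002   0.0001]
```

View pics/s17c.png

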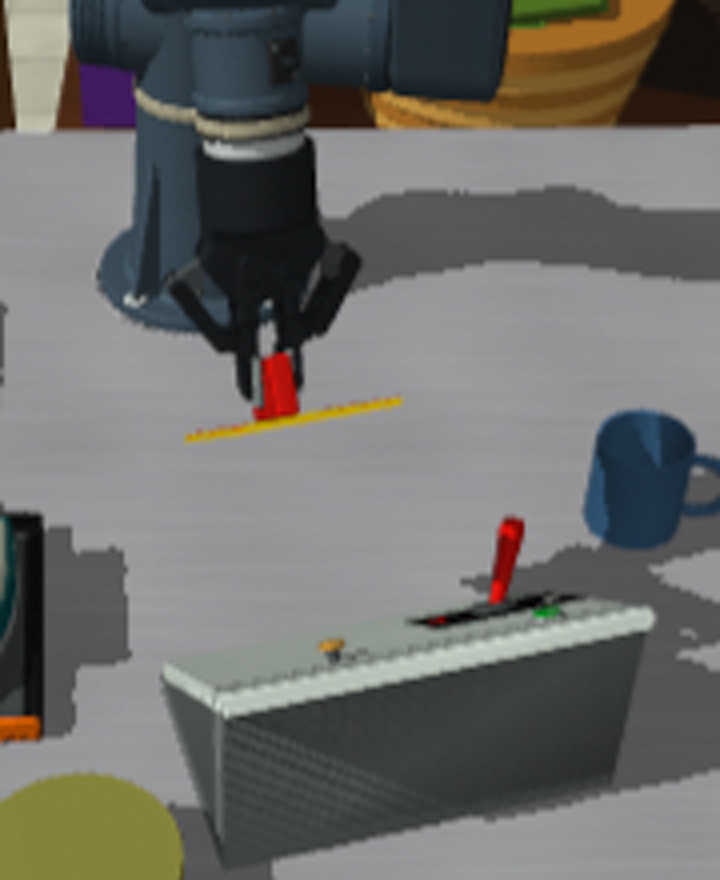

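```bash
python3 -m inch '[[1,[0.08,0.01,0.15],[0,0.0005,0]],[1,[0.18,0.03,0.35],[0,0.001,0]],[1,[0.28,0.04,0.53],[-0.0005,0.0015,0]],[1,[0.34,0.04,0.64],[-0.0005,0.0015,0]],[1,[0.34,0.04,0.64],[-0.0005,0.0015,0]],[1,[0.34,0.04,0.64],[-0.0005,0.0015,0]]]'
python3 - <<'E'
from geo import *
rot=R.from_matrix(toolrot(RP));show(rot,tgt(.0285,.03))
p,d=snapshot("scene");np.save("s18.npy",d);cv2.imwrite("pics/s18.png",p);crop(p,250,140,400,290,5,"s18c.png")
p,d=snapshot("top");np.save("t18.npy",d);cv2.imwrite("pics/t18.png",p);crop(p,160,100,300,230,5,"t18c.png")
E
```

```text
t: 16.8
tcp_pos: [0.5567, 0.0674, 0.1781]
tool_rot: [0.981, 0.141, 0.13, -0.018]
force: [-0.2, -0.1, -2.1]
finger_gap: 0.174
t 16.8 tcp [0.5567 0.0674 0.1781] F [-0.2 -0.1 -2.1] gap 0.174 q [-0.14  0.44  1.84  0.18  0.63  1.02] 
shift [0.194 0.002 0.479] turn [ 0.0002 -0.0001  0.0001]
```

View pics/s18c.png

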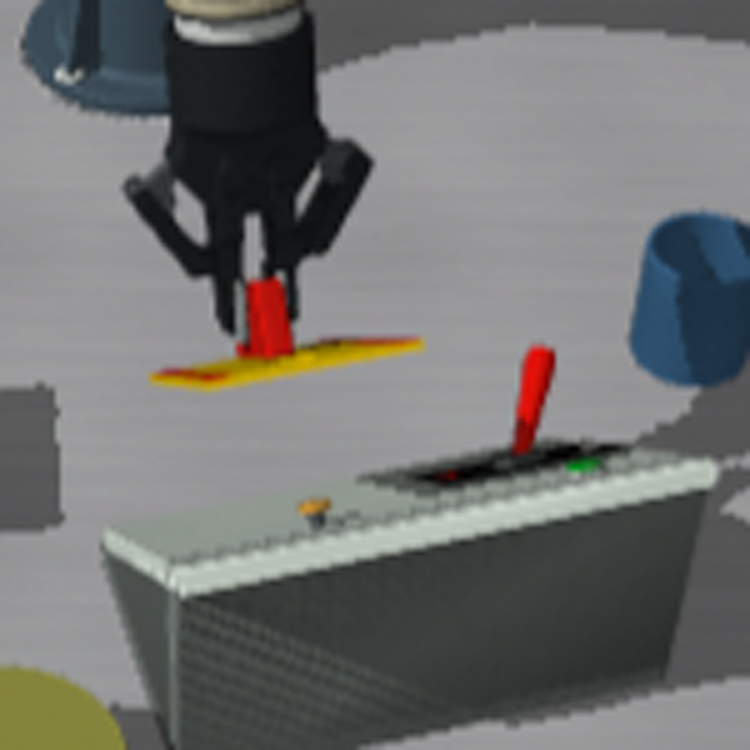

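View pics/t18c.png

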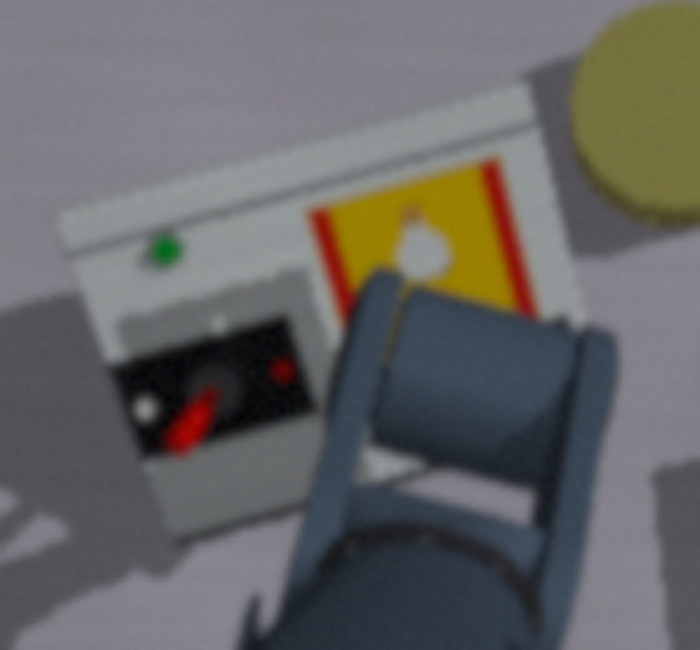

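```bash
cat >> plate.py <<'E'
def est(s=None):
    s=s or sense();Rt=R.from_quat(s["tool_rot"]).as_matrix()
    xp=np.cos(g)*Rt[:,0]-np.sin(g)*Rt[:,2]; z=-(np.cos(g)*Rt[:,2]+np.sin(g)*Rt[:,0]);yp=np.cross(z,xp)
    fu=s["tcp_pos"]-.0187*Rt[:,2]-z*HG
    return fu,np.c_[xp,yp,z]
def report():
    fu,Rp=est();sl=fu+Rp[:,0]*.0835
    print("slot point in screw frame mm",((sl-foot)@RP*1000).round(1),"axes err rad",(R.from_matrix(RP).inv()*R.from_matrix(Rp)).as_rotvec().round(4))
def overlay(k,p,b,f,name):
    fu,Rp=est();L=[(.1005,.055),(.1005,-.055),(-.0495,-.055),(-.0495,.055),(.055,0),(.0835,0),(.055,.014),(.055,-.014),(.069,0)]
    q=proj(k,[fu+Rp@[a,c,.005] for a,c in L]+[foot+n*.012])
    im=cv2.resize(p[b[1]:b[3],b[0]:b[2]],None,fx=f,fy=f,interpolation=cv2.INTER_CUBIC)
    for a in q: cv2.circle(im,(int((a[0]+.5-b[0])*f),int((a[1]+.5-b[1])*f)),3,(255,0,0),-1)
    cv2.imwrite("pics/"+name,im)
E
python3 - <<'E'
from plate import *
report()
overlay("top",cv2.imread("pics/t18.png"),(200,110,290,190),8,"t18o.png")
E
```

```text
slot point in screw frame mm [31.7  0.  82.3] axes err rad [-0.0018 -0.0022  0.0007]
```

View pics/t18o.png

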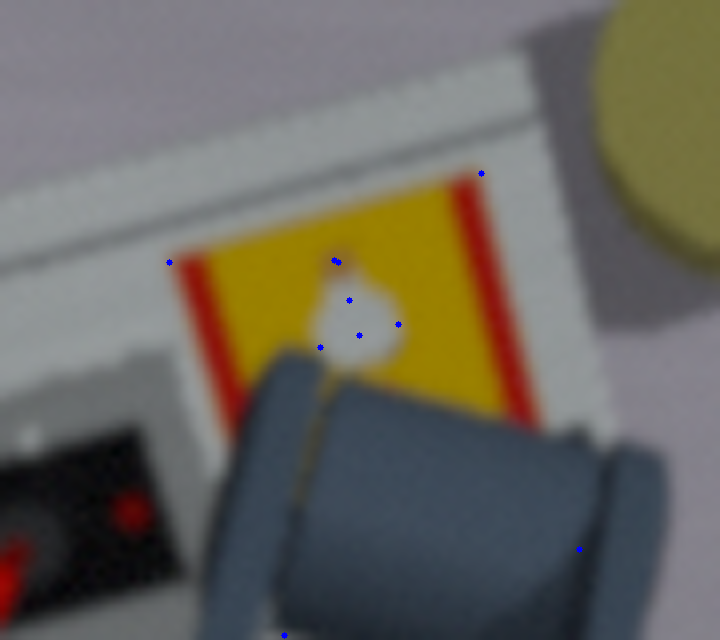

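```bash
python3 -m inch '[[1,[0.05,0,0.12],[0,0,0]],[1,[0.1,0,0.28],[0,0,0]],[1,[0.15,0,0.4],[0,0,0]],[1,[0.17,0,0.48],[0,0,0]],[1,[0.17,0,0.48],[0,0,0]],[1,[0.17,0,0.48],[0,0,0]]]'
python3 - <<'E'
from plate import *
rot=R.from_matrix(toolrot(RP));show(rot,tgt(.0285,.0));report()
p,d=snapshot("scene");cv2.imwrite("pics/s19.png",p);overlay("scene",p,(280,180,390,280),7,"s19o.png")
p,d=snapshot("top");cv2.imwrite("pics/t19.png",p);overlay("top",p,(200,110,290,190),8,"t19o.png");crop(p,220,120,265,160,16,"t19c.png")
E
```

```text
t: 17.5
tcp_pos: [0.5849, 0.0753, 0.1361]
tool_rot: [0.981, 0.14, 0.13, -0.018]
force: [0.1, 0.4, -2.3]
finger_gap: 0.174
t 17.5 tcp [0.5849 0.0753 0.1361] F [ 0.1  0.4 -2.3] gap 0.174 q [-0.11  0.54  1.81  0.19  0.56  1.03] 
shift [ 0.147 -0.002  0.271] turn [ 0.0002 -0.0002 -0.0001]
slot point in screw frame mm [26.6 -0.2 30.9] axes err rad [-0.0016 -0.0014  0.0002]
```

View pics/s19o.png

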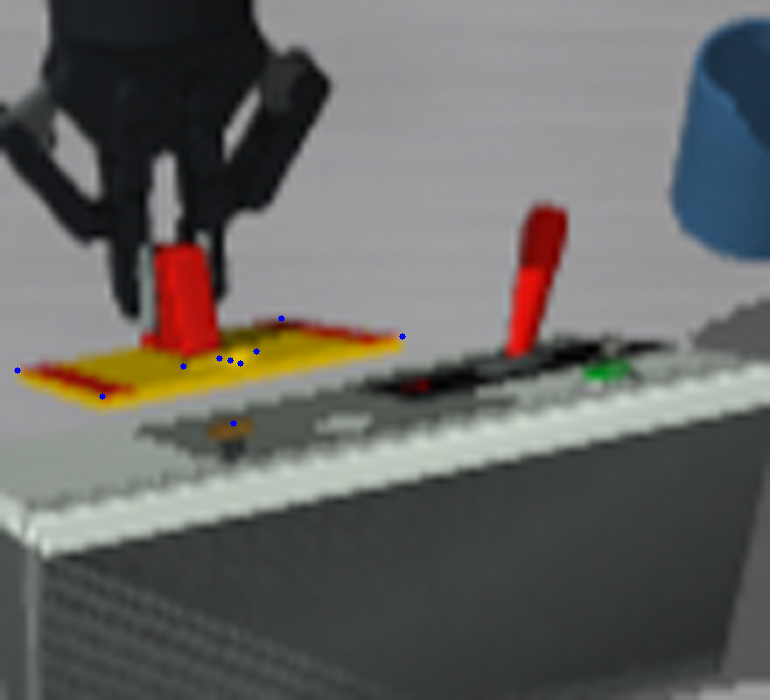

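View pics/t19o.png

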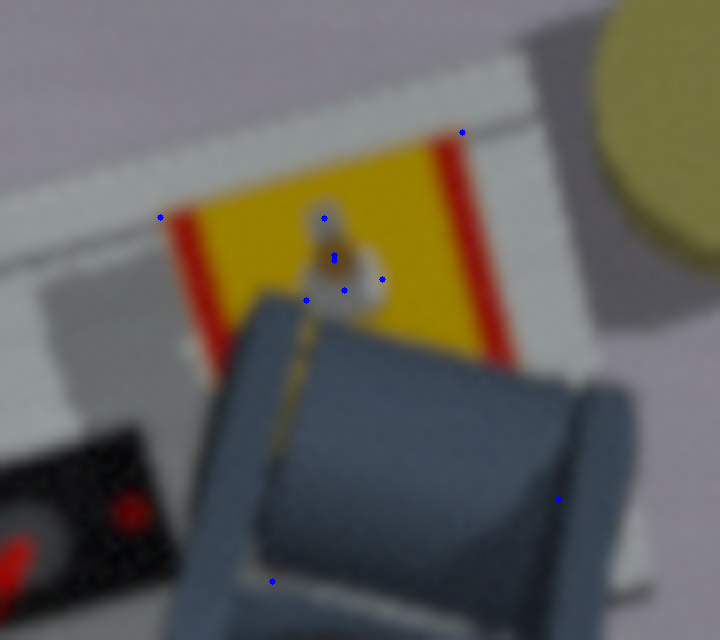

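View pics/t19c.png

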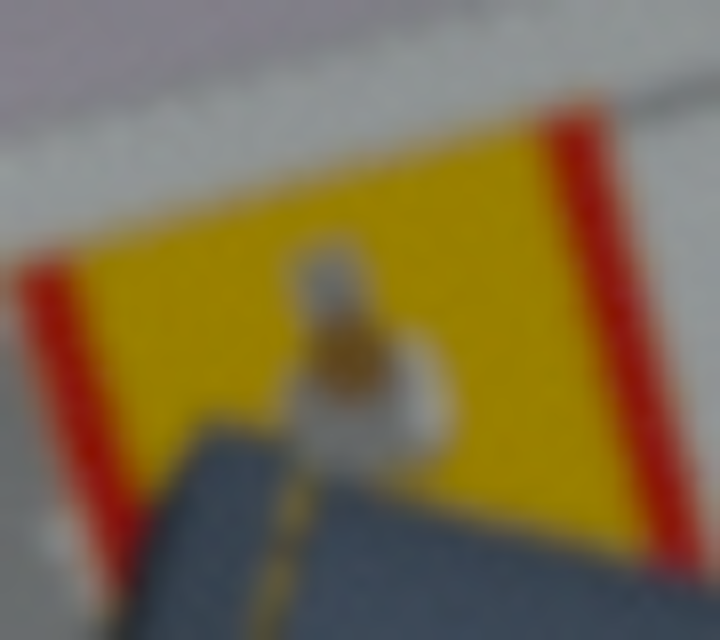

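```bash
python3 -m inch '[[1,[0.04,0,0.06],[0,0,0]],[1,[0.07,0,0.12],[0,0,0]],[1,[0.09,0,0.16],[0,0,0]],[1,[0.093,0,0.184],[0,0,0]],[1,[0.093,0,0.184],[0,0,0]],[1,[0.093,0,0.184],[0,0,0]]]'
python3 - <<'E'
from plate import *
rot=R.from_matrix(toolrot(RP));show(rot,tgt(.027,.0));report()
p,d=snapshot("scene");cv2.imwrite("pics/s20.png",p);overlay("scene",p,(280,180,390,280),7,"s20o.png")
p,d=snapshot("top");cv2.imwrite("pics/t20.png",p);overlay("top",p,(200,110,290,190),8,"t20o.png");crop(p,220,120,265,160,16,"t20c.png")
E
```

```text
t: 18.2
tcp_pos: [0.5982, 0.0791, 0.1209]
tool_rot: [0.981, 0.14, 0.13, -0.018]
force: [0.2, 1.2, -2.1]
finger_gap: 0.169
t 18.2 tcp [0.5982 0.0791 0.1209] F [ 0.2  1.2 -2.1] gap 0.169 q [-0.1   0.58  1.79  0.19  0.54  1.03] 
shift [ 0.04  -0.003  0.094] turn [ 0.0003 -0.0003 -0.0001]
slot point in screw frame mm [27.4 -0.3 10.3] axes err rad [-0.0017 -0.0017  0.0002]
```

View pics/s20o.png

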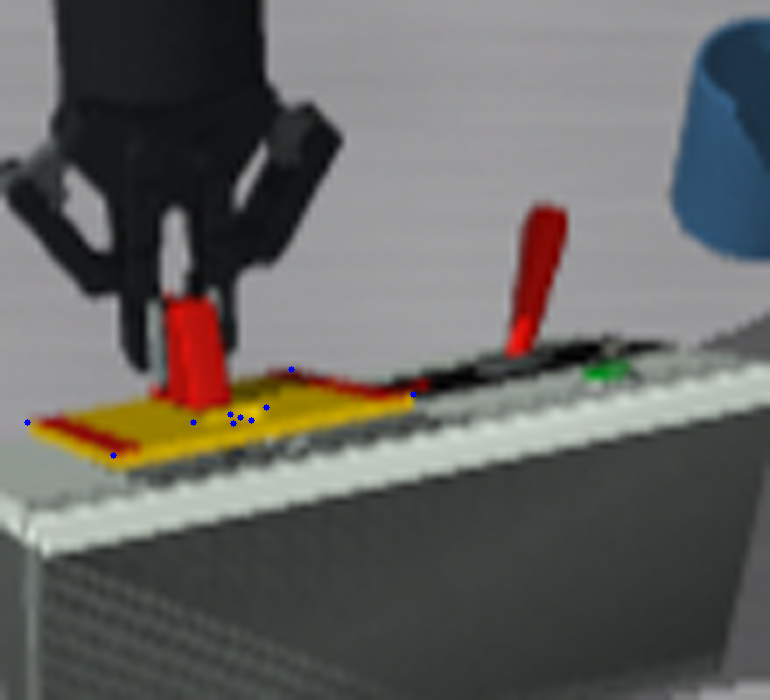

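View pics/t20c.png

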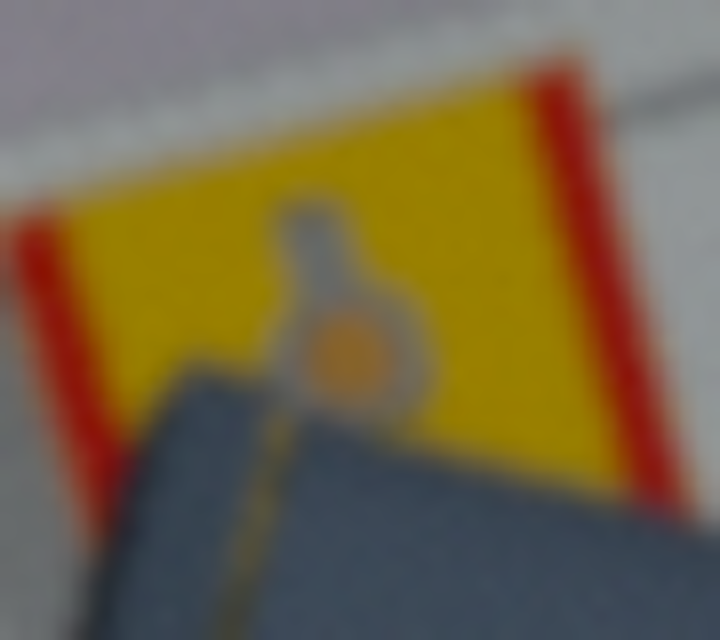

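```bash
python3 -m inch '[[1,[0.015,0,0.03],[0,0,0]],[1,[0.025,0,0.055],[0,0,0]],[1,[0.034,0,0.072],[0,0,0]],[1,[0.038,0,0.082],[0,0,0]],[1,[0.038,0,0.082],[0,0,0]],[1,[0.038,0,0.082],[0,0,0]]]'
python3 - <<'E'
from plate import *
rot=R.from_matrix(toolrot(RP));show(rot,tgt(.027,.0));report()
print(sense()["force"]@RP)
p,d=snapshot("scene");overlay("scene",p,(280,180,390,280),7,"s21o.png")
E
```

```text
t: 18.9
tcp_pos: [0.6035, 0.0806, 0.1144]
tool_rot: [0.981, 0.14, 0.13, -0.018]
force: [-3.9, -1.3, 1.4]
finger_gap: 0.17
t 18.9 tcp [0.6035 0.0806 0.1144] F [-3.9 -1.3  1.4] gap 0.17 q [-0.1   0.59  1.78  0.19  0.53  1.04] 
shift [ 0.003 -0.003  0.017] turn [ 0.0003 -0.0003 -0.0001]
slot point in screw frame mm [27.5 -0.3  1.8] axes err rad [-0.0019 -0.0019  0.0002]
[-2.28055195 -0.10912521  3.68267843]
```

View pics/s21o.png

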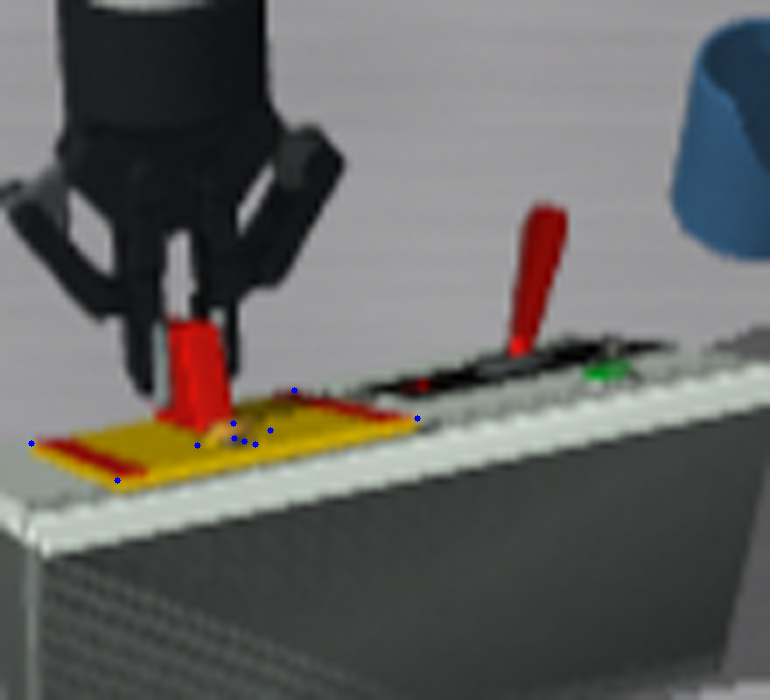

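```bash
python3 -m inch '[[1,[-0.03,0,0.014],[0,0,0]],[1,[-0.08,0,0.037],[0,0,0]],[1,[-0.13,0,0.06],[0,0,0]],[1,[-0.17,0,0.079],[0,0,0]],[1,[-0.19,0,0.088],[0,0,0]],[1,[-0.19,0,0.088],[0,0,0]],[1,[-0.19,0,0.088],[0,0,0]]]'
python3 - <<'E'
from plate import *
rot=R.from_matrix(toolrot(RP));show(rot,tgt(.0,.001));report()
print(sense()["force"]@RP)
p,d=snapshot("scene");overlay("scene",p,(280,180,390,280),7,"s22o.png")
p,d=snapshot("top");crop(p,210,120,265,170,14,"t22c.png")
E
```

```text
t: 19.65
tcp_pos: [0.5875, 0.0763, 0.0996]
tool_rot: [0.982, 0.14, 0.129, -0.018]
force: [-0.4, 0.2, -2.9]
finger_gap: 0.173
t 19.65 tcp [0.5875 0.0763 0.0996] F [-0.4  0.2 -2.9] gap 0.173 q [-0.11  0.61  1.82  0.22  0.48  1.  ] 
shift [-0.047  0.001  0.022] turn [ 0.0001  0.0001 -0.0001]
slot point in screw frame mm [5.2 0.  0.9] axes err rad [-0.0009  0.0007 -0.0003]
[-2.11347218  0.28074123 -2.03050497]
```

View pics/s22o.png

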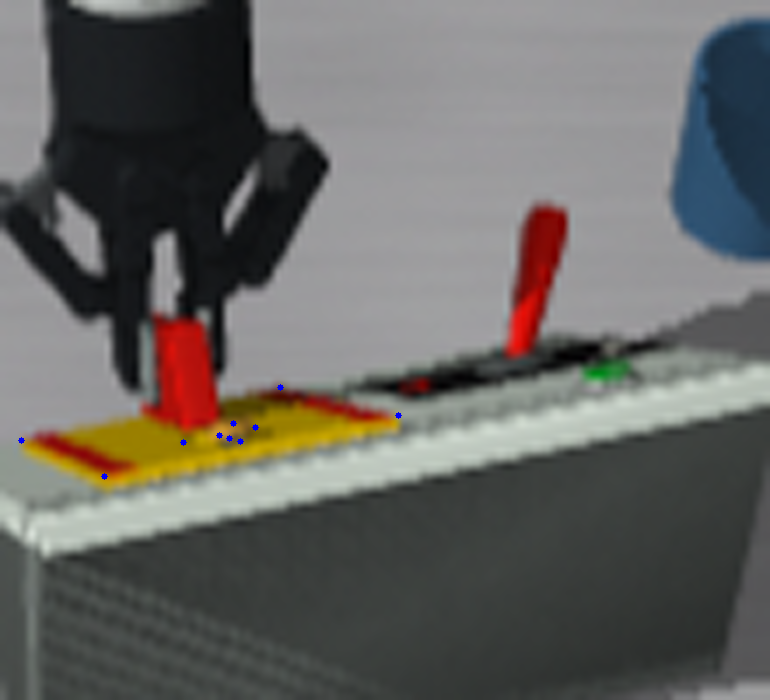

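View pics/t22c.png

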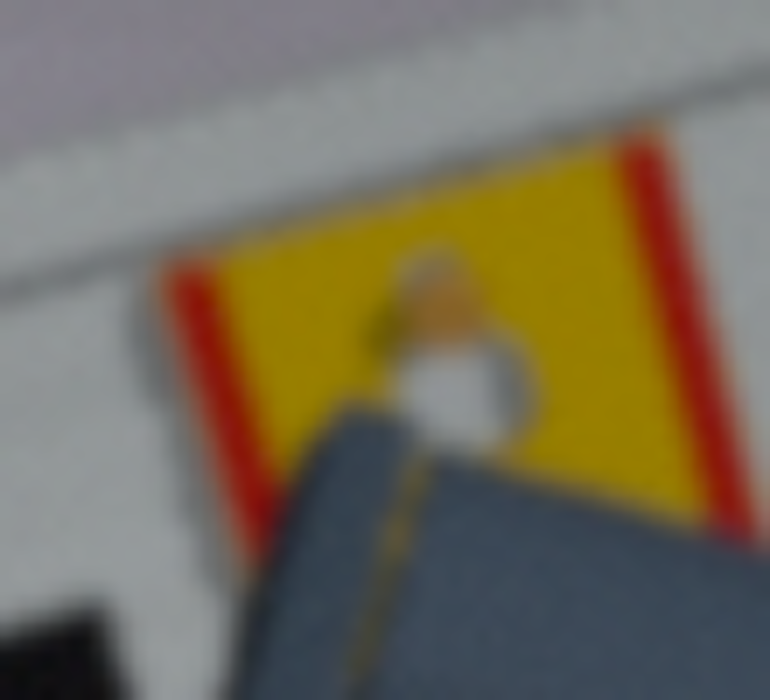

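```bash
python3 -m inch '[[1,[-0.015,0,0.008],[0,0,0]],[1,[-0.03,0,0.015],[0,0,0]],[1,[-0.04,0,0.02],[0,0,0]],[1,[-0.045,0,0.023],[0,0,0]],[1,[-0.045,0,0.023],[0,0,0]],[1,[-0.045,0,0.023],[0,0,0]]]'
python3 - <<'E'
from plate import *
report();print(sense()["force"]@RP)
E
python3 -m inch '[[1,[-0.01,0,0.005],[0,0,0]],[1,[-0.018,0,0.009],[0,0,0]],[1,[-0.018,0,0.009],[0,0,0]],[1,[-0.018,0,0.009],[0,0,0]]]'
python3 - <<'E'
from plate import *
report();print(sense()["force"]@RP)
p,d=snapshot("top");crop(p,210,120,265,170,14,"t23c.png")
E
```

```text
t: 20.35
tcp_pos: [0.585, 0.0751, 0.0973]
tool_rot: [0.981, 0.14, 0.131, -0.018]
force: [0.1, -0.2, -3.0]
finger_gap: 0.167
slot point in screw frame mm [ 1.7 -0.4  1.2] axes err rad [-0.002  -0.0023  0.0002]
[-1.92418192 -0.25931562 -2.29814234]
t: 20.75
tcp_pos: [0.5835, 0.0747, 0.0959]
tool_rot: [0.981, 0.14, 0.13, -0.018]
force: [0.4, -0.4, -2.8]
finger_gap: 0.174
slot point in screw frame mm [-0.4 -0.4  1.1] axes err rad [-0.0019 -0.0022  0.0002]
[-1.58761218 -0.54432637 -2.30281722]
```

View pics/t23c.png

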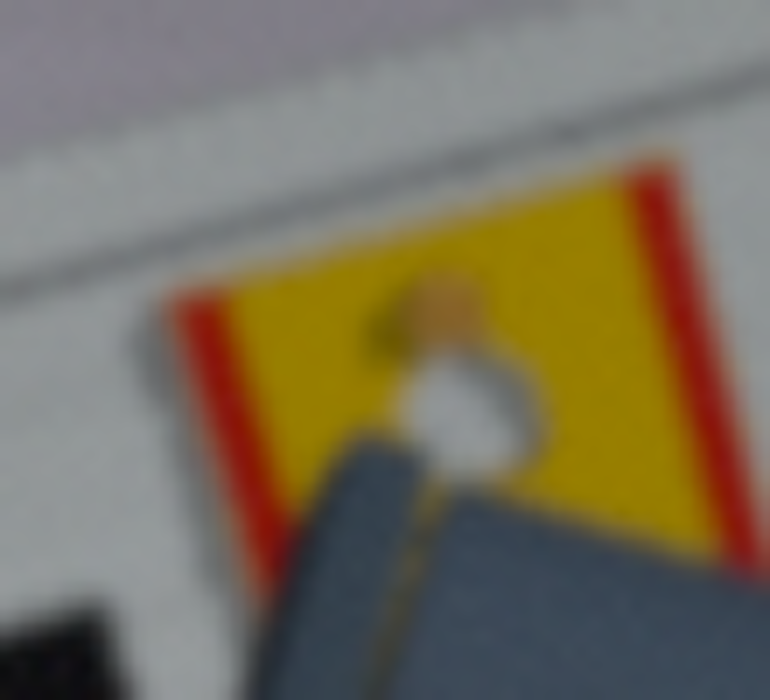

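```bash
python3 -m inch '[[1,[-0.01,0,0.005],[0,0,0]],[1,[-0.018,0,0.009],[0,0,0]],[1,[-0.018,0,0.009],[0,0,0]],[1,[-0.018,0,0.009],[0,0,0]]]'
python3 - <<'E'
from plate import *
report();print(sense()["force"]@RP)
E
```

```text
t: 21.2
tcp_pos: [0.5829, 0.0742, 0.095]
tool_rot: [0.981, 0.14, 0.131, -0.018]
force: [1.0, 1.7, -2.0]
finger_gap: 0.175
slot point in screw frame mm [-1.5 -0.6  1. ] axes err rad [-0.0025 -0.0038  0.0006]
[-0.22369076  1.39497341 -2.46962133]
```

```bash
python3 -m inch '[[1,[-0.01,0,0.005],[0,0,0]],[1,[-0.014,0,0.007],[0,0,0]],[1,[-0.014,0,0.007],[0,0,0]]]'
python3 - <<'E'
from plate import *
report();print(sense()["force"]@RP)
E
```

```text
t: 21.5
tcp_pos: [0.5829, 0.074, 0.0947]
tool_rot: [0.981, 0.14, 0.133, -0.017]
force: [3.7, 3.6, 1.2]
finger_gap: 0.169
slot point in screw frame mm [-1.7 -0.8  1.1] axes err rad [-0.0032 -0.0064  0.0011]
[ 4.28862472  2.45016475 -1.98310373]
```

```bash
python3 -m inch '[[1,[0.006,-0.006,0.008],[0,0,0]],[1,[0.012,-0.008,0.012],[0,0,0]],[1,[0.012,-0.008,0.012],[0,0,0]],[1,[0.012,-0.008,0.012],[0,0,0]]]'
python3 - <<'E'
from plate import *
report();print(sense()["force"]@RP)
p,d=snapshot("scene");overlay("scene",p,(280,180,390,280),7,"s24o.png")
E
```

```text
t: 21.9
tcp_pos: [0.5831, 0.0741, 0.0946]
tool_rot: [0.981, 0.14, 0.132, -0.017]
force: [-2.1, -2.2, 11.6]
finger_gap: 0.171
slot point in screw frame mm [-1.6 -0.6  0.8] axes err rad [-0.0036 -0.0051  0.002 ]
[ 5.43412101 -1.47800092 10.57523048]
```

View pics/s24o.png

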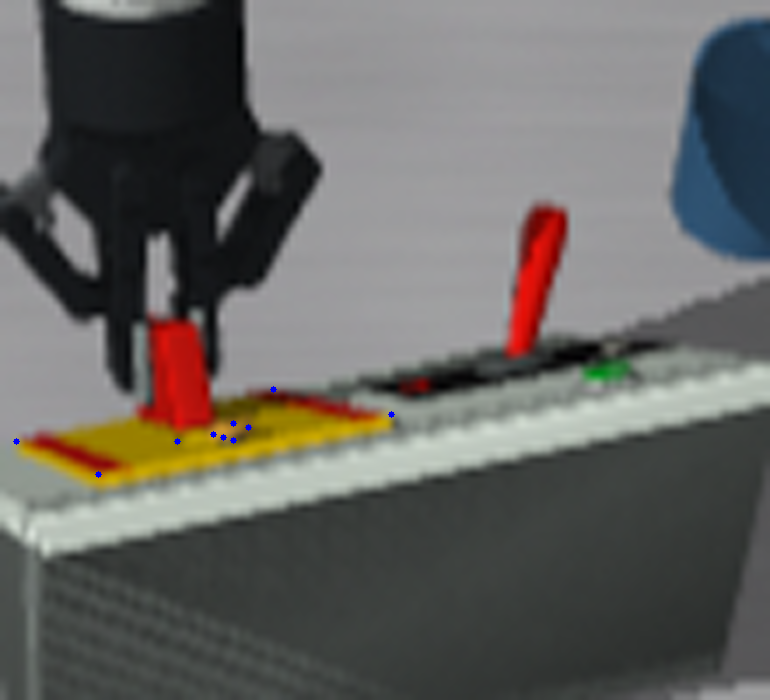

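```bash
python3 -m inch '[[1,[-0.002,0,-0.006],[0,0,0]],[1,[-0.002,0,-0.006],[0,0,0]],[0.6,[-0.002,0,-0.006],[0,0,0]],[0.4,[-0.002,0,-0.006],[0,0,0]],[0.2,[-0.002,0,-0.006],[0,0,0]],[-0.2,[-0.002,0,-0.006],[0,0,0]],[-0.5,[-0.002,0,-0.006],[0,0,0]],[-0.7,[-0.002,0,-0.006],[0,0,0]],[-0.7,[-0.002,0,-0.006],[0,0,0]]]' 40
python3 - <<'E'
from plate import *
print(sense()["force"]@RP,sense()["finger_gap"])
p,d=snapshot("scene");crop(p,280,180,390,280,7,"s25c.png")
p,d=snapshot("top");crop(p,210,120,265,170,14,"t25c.png")
E
```

```text
t: 22.85
tcp_pos: [0.5817, 0.0751, 0.0932]
tool_rot: [0.981, 0.14, 0.13, -0.018]
force: [-0.6, -0.8, -0.9]
finger_gap: 0.85
[-1.15929447 -0.58736184 -0.17177917] 0.84965291545575
```

View pics/s25c.png

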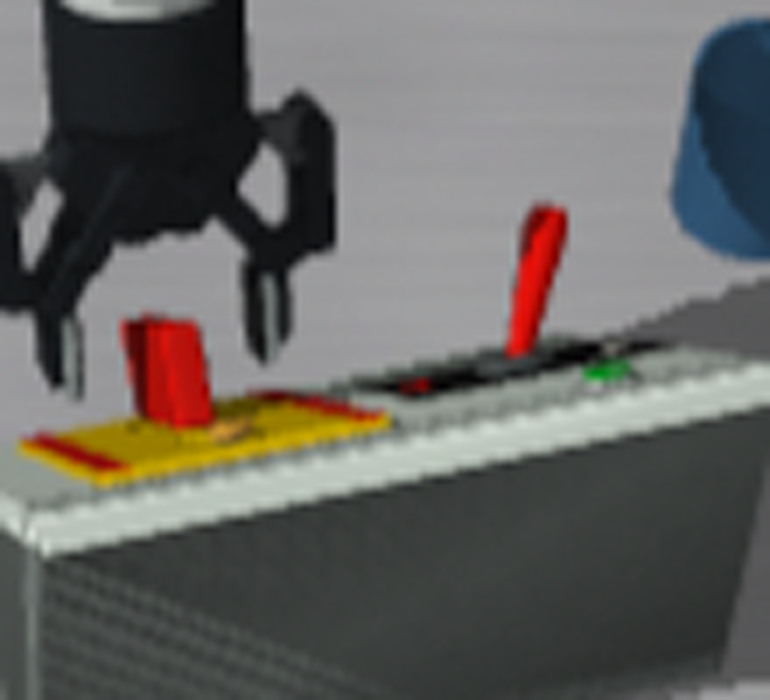

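View pics/t25c.png

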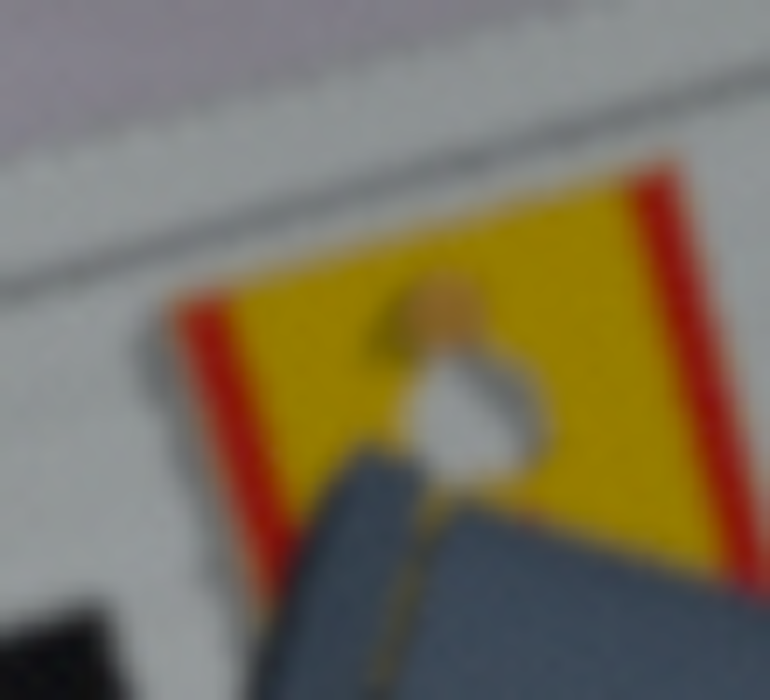

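Released and still hanging. I'll retreat along the tool axis, then up and away.

```bash
python3 -m inch '[[-0.7,[0,0,-0.2],[0,0,0]],[-0.7,[0,0,-0.5],[0,0,0]],[-0.7,[0,0,-0.9],[0,0,0]],[-0.7,[-0.3,0,-1],[0,0,0]],[-0.7,[-0.7,0.3,-1],[0,0,0]],[-0.7,[-1,1,-1],[0,0,0]],[-0.7,[-1,1,-1],[0,0,0]]]'
python3 -m inch '[[-0.7,[-0.3,0.5,-0.2],[0,0,0]],[-0.7,[-0.3,1,-0.4],[0,0,0]],[-0.7,[-0.3,1,-0.4],[0,0,0]],[-0.7,[-0.3,1,-0.4],[0,0,0]]]'
python3 - <<'E'
from plate import *
p,d=snapshot("scene");cv2.imwrite("pics/s26.png",p);crop(p,270,170,400,290,6,"s26c.png")
p,d=snapshot("top");cv2.imwrite("pics/t26.png",p);np.save("t26.npy",d);crop(p,160,100,300,215,5,"t26c.png")
E
```

```text
t: 23.65
tcp_pos: [0.4913, -0.0575, 0.164]
tool_rot: [0.981, 0.139, 0.131, -0.017]
force: [1.3, -0.7, -0.5]
finger_gap: 0.85
t: 24.05
tcp_pos: [0.4833, -0.1651, 0.1958]
tool_rot: [0.981, 0.139, 0.132, -0.016]
force: [0.0, 0.0, -0.0]
finger_gap: 0.848
```

View pics/s26c.png

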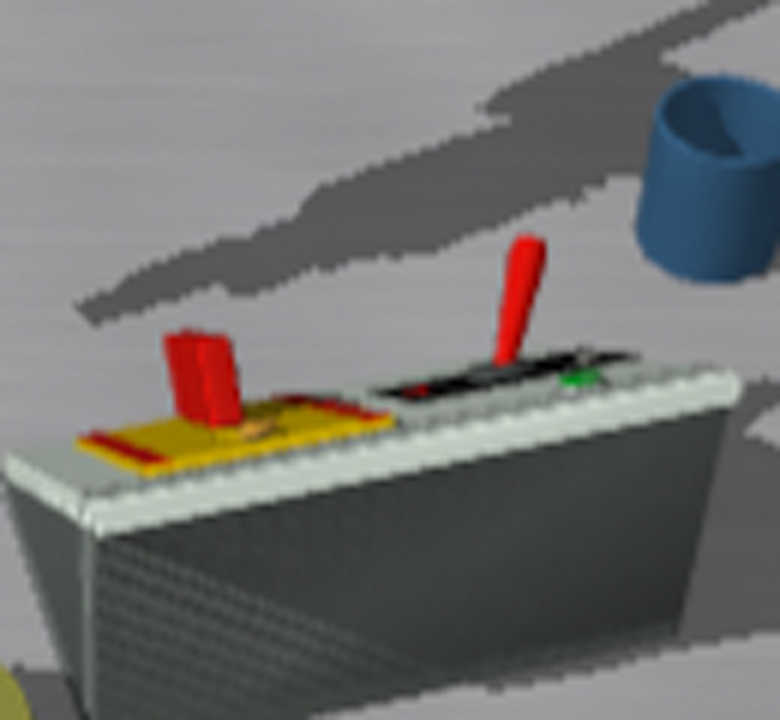

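View pics/t26c.png

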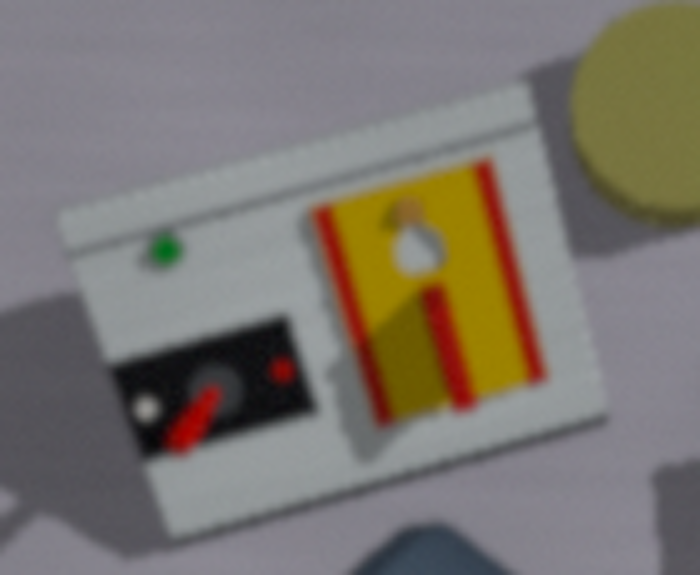

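View pics/s26.png

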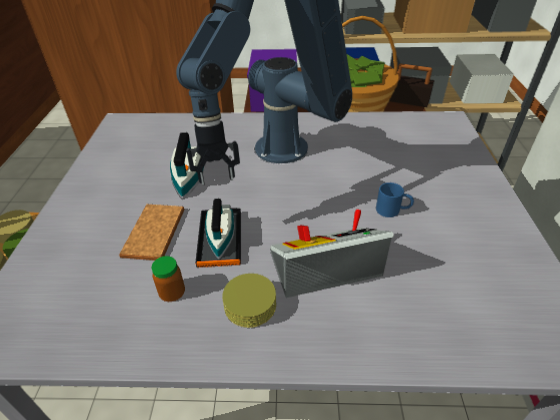

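View pics/t26.png

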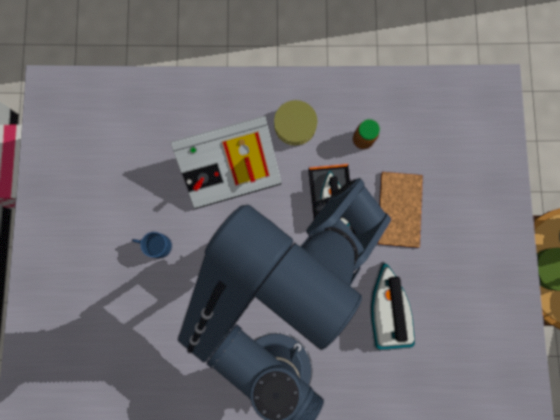

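```bash
python3 - <<'E'
from plate import *
p=cv2.imread("pics/t26.png");hsv=cv2.cvtColor(p,cv2.COLOR_BGR2HSV);k=np.zeros(p.shape[:2],bool);k[125:190,222:275]=1
yel=k&(hsv[...,0]>15)&(hsv[...,0]<35)&(hsv[...,1]>140)
red=k&((hsv[...,0]<8)|(hsv[...,0]>172))&(hsv[...,1]>150)
y,x=np.nonzero(yel|red);o,d=ray("top",np.c_[x,y]);pl=foot+n*.005
P=o+d*(((pl-o)@n)/(d@n))[:,None];Q=((P-foot)@RP)[:,:2]*1000
r=cv2.minAreaRect(Q.astype(np.float32));print(r,"expected centre (-58,0)")
# side-edge direction from outer red stripe pixels
from scipy import stats
for s in(1,-1):
    y,x=np.nonzero(red);o,d=ray("top",np.c_[x,y]);q=((o+d*(((pl-o)@n)/(d@n))[:,None]-foot)@RP)[:,:2]*1000
    m=s*q[:,1]>40;l=stats.linregress(q[m,0],q[m,1]);print("stripe",s,m.sum(),l.slope,q[m].mean(0))
C=cloud("top",np.load("t26.npy"));e=((C[yel]-foot)@n)*1000;print("front height mm",np.nanmedian(e))
E
```

```text
((-59.53874206542969, 0.11055755615234375), (105.31109619140625, 149.63922119140625), 89.71304321289062) expected centre (-58,0)
stripe 1 110 0.003978100543168111 [-54.91724729  48.77529336]
stripe -1 99 -0.004030520335654528 [-58.3423806  -49.20509498]
front height mm 6.278698510501991
```

```bash
python3 -c "
from station import *
print(sense()['t'],sense()['force']);print(sign_off())"
```

```text
24.15 [0.27775088 0.65060622 0.01698545]
the job is handed in; nothing more can be done
None
```

I did all three steps in the order asked and handed the job in at 24.2 s of robot time. `sign_off()` gives no verdict, so the results below are my own checks.

- **Iron:** I lifted the smaller iron off the cork board and parked it in the dock with its nose at the orange end. After release, the top view and depth put its handle at (0.498, −0.177), within 1 mm of the target, lying level. Later views show it undisturbed, though the arm partly hid it in the last top picture.
- **Switch:** I pushed the bat over with closed fingers. In both final views it leans to the white-dot (off) side.
- **Lock-out plate:** I put the big hole over the screw head, pressed the plate against the panel, then slid it down until the screw stopped it at the closed end, at about 6 N.
    - **Last check, hanging free:** it is straight to about 0.3°, centred to about 0.1 mm sideways, and within about 1.5 mm of home along the slope.
    - **Disagreement:** its front face measured 6.3 mm off the panel instead of 5 mm. That is within the depth noise and the roughly 2 mm calibration.

The dishes, jar, mug and the larger iron look unmoved in the last pictures. The gripper was clear of everything, with a force reading under 1 N. None of my checks failed, and the highest force I read was about 12 N, when pressing the plate to the panel.

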